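# Load the film-shrinking station with packed mushroom trays

## Robot

A 7-joint arm with a two-finger parallel gripper is mounted at the origin on the work surface. World frame = base frame: x ahead of the robot, y to its left, z up, the work surface at z = 0. Lengths are in m, angles in degrees, forces in N, time in s.
With the tool pointing down it reaches from about 0.4 to 0.85 m from the base axis. Payload 10.4 kg.
Tool frame: the origin (TCP) lies midway between the tips of the shut fingers; the grasp point (between the pads) lies 19 mm behind it; z points along the fingers, y is the direction in which the jaws open and shut (so a half turn about z gives the same grasp; the last joint's range is limited). The gripper opens to 87 mm and grips with 3 to 60 N. Pads are 19 mm wide; open, the fingers measure 117 mm over their backs; the gripper's body (75 mm by 190 mm) begins 51 mm behind the grasp point.
Start: joints at [-74.232, 19.034, -3.707, 83.658, 1.238, 77.344, -5.071], TCP at [0.183, 0.598, 0.223] pointing down, gripper open.
Joint ranges: [-148.97, 148.97], [-28.65, 121.19], [-84.17, 76.75], [9.2, 138.47], [-72.65, 252.65], [3.7, 117.97], [-149.18, 149.18]. Speed limits (degrees/s): [127.2, 127.2, 159.86, 159.86, 180, 180, 180].

## Interface

Orientations are given as [roll, pitch, yaw] about the fixed x, y, z axes, in that order (R = Rz(yaw) Ry(pitch) Rx(roll)).
In Python, from plant import r, vision gives the robot as it stands.
- The arm moves only by the tool drive_tool, never from a script. Its argument "increments" is one flat list of numbers, 4 for each row, row after row: the shift along the tool's x, y, z in mm, then the turn about the tool's z in degrees. A call has exactly 10 rows; each row shifts and turns the commanded pose from where the row before left it, along the tool's axes as they then stand; what a row does not reach is not made up. A row lasts 1/8 s, in which the tool goes at most 62.5 mm and 10.7 degrees, less where a joint would pass 70% of its speed; a pose out of reach is approached as far as the arm can. A call is refused whole if a number of a shift passes 62.5 or a number of a turn 10.7, either way. A call with a gripper value outside its range is refused whole. "jaw" is the gripper's target within -1 to 1 (shut at 1, half-way at 0, fully open at -1), set as the call begins (left out, the last holds). The fingers move at their own pace and stop on an object; the grip force is fixed at half the most. Time passes only in rows, so rows that do not move let the fingers close, or fill a call up. It gives the time, the measured TCP pose, the force and the opening at its end, in the units of the state.
- r.sense(): the state, without advancing time (a new reading comes with each control period).
- vision.snapshot(name): name is "scene" or "top" or "wrist"; returns the picture (384x512x3 uint8, red, green, blue); there is no depth.
- vision.calibration(name): a dict with "fovy" (degrees; the focal length in pixels is half the picture's height over the tangent of half this angle, whatever the lens; pixels are square), "cx", "cy" (the principal point, pixels), "k1" (the pictures are not rectified: a ray, as slopes to the right and down, at radius r is drawn at 1 + k1 r^2 times it, then the intrinsics apply), "R" (3x3) and "t" (3): a world point X has camera coordinates R X + t. Camera axes: x right, y down, z forward; pixel columns grow to the right and rows downward; lengths in m; the calibration is good to about 2 mm. A picture is of the moment at which its call begins: read the wrist's pose just before it. calibration takes no time and is no camera call; for the wrist camera it gives the pose at the moment of the call.
- r.finish_job(): hands the job in, once; it reports no verdict.
The state is a dict: "time": time; "qpos": joint angles; "joint_vel": joint speeds; "joint_efforts": joint torques, N m; "ee_pos": TCP position; "orientation": TCP orientation; "wrist_force": force on the tool from outside, world axes, zero at the start; "wrist_torque": the same for the moment, N m; "width": finger opening in m.
Only numpy, scipy, OpenCV 4.12 (cv2) and the standard library are available. Lean on these libraries where they do the work, as an engineer would, in place of code of your own. Each camera call takes 0.05 s, during which the arm holds its last target.

## Task

Pull the front flap of the shrinking station all the way down, then slide every packed mushroom tray, lying flat, lengthways and side by side, under its low slotted hood until each is fully home at the back stop. Then push the flap up again until it is fully closed, and leave the tub, the film roll and the stack of empty trays where they stand.

Things in the scene. Friction and masses are not known exactly. Their poses are not given: they have to be found in the camera images.
- station: bench-top shrinking station, white and steel, 330 mm wide (y), fixed to the bench. Origin: at bench height, below the middle of the front edge of its hood; x points into the machine (away from the robot, within 0.12 rad), y left, z up. Rear housing, x = 122 to 270 mm, is 124 mm high.
- bay_mid (a point): middle of the bay floor's top, at x = 61, y = 0, z = 45 mm of the station. The floor runs from x = -8 mm to the back stop (front of the rear housing) at x = 122 mm; between the side cheeks the bay is 294 mm wide (y -147 to 147). A tray that is home touches the back stop: its origin then has x = 62 mm, its front end 2 mm inside the hood's front edge.
- hood_edge (a point): middle of the lower front edge of the hood, at x = 0, y = 0, z = 97 mm of the station. The hood is four dark crosswise slats with open slots between, spanning x = 0 to 122 mm; underside 97 mm above the bench (52 mm over the bay floor), top 109 mm.
- flap (a joint): angle of the bottom-hinged front flap: 0 = closed, upright; 1.571 = fully down, level. It tips towards the robot. The hinge is stiff (about 0.2 N m of friction) and the flap stays at any angle where it is left. Fully down, its inner face is a level loading ledge in front of the bay, 46 mm above the bench (1 mm above the bay floor).
- flap_hinge (a point): point on the flap's hinge axis (which runs along the station's y), at its middle; at x = -14, y = 0, z = 42 mm of the station. The flap panel is 290 mm wide, 8 mm thick and reaches from 4 to 66 mm from this axis.
- flap_bar (a point): middle of the flap's round grab bar, 12 mm thick, 260 mm along the station's y, 112 mm from the hinge, held by a rod at each end; 40 mm free gap between bar and panel edge. Closed: 154 mm above the bench, over the panel, x = -16 mm of the station. Down: x = -126 mm, 40 mm above the bench, its top level with the panel, so trays can rest on both and slide in.
- tray1: black packing tray, 120 (x) x 60 (y) x 28 mm, straight upright walls, full of mushrooms standing stems up, fast in the tray, up to 43 mm above its underside. About 0.22 kg. Origin: centre of its underside, z up. Starts on the yellow lattice mat (8 mm thick), long side pointing away from the robot within 0.35 rad. May be absent.
- tray2: black packing tray, 120 (x) x 60 (y) x 28 mm, straight upright walls, full of mushrooms standing stems up, fast in the tray, up to 43 mm above its underside. About 0.22 kg. Origin: centre of its underside, z up. Starts on the yellow lattice mat (8 mm thick), long side pointing away from the robot within 0.35 rad. May be absent.
- tray3: black packing tray, 120 (x) x 60 (y) x 28 mm, straight upright walls, full of mushrooms standing stems up, fast in the tray, up to 43 mm above its underside. About 0.22 kg. Origin: centre of its underside, z up. Starts on the yellow lattice mat (8 mm thick), long side pointing away from the robot within 0.35 rad. May be absent.
- tub: bystander: translucent plastic tub of loose mushrooms, 200 x 130 x 75 mm, origin at the centre of its underside
- roll: bystander: roll of yellowish film standing on end, 110 mm across, 150 mm high, origin at the centre of its underside
- empties: bystander: stack of empty black trays, 126 x 66 x 36 mm, origin at the centre of its underside
Things that resemble listed ones, but are neither listed nor needed, are in the scene too. Leave any purple or red look-alike of the tray3 alone. What is shaped like the tray1 but green is not meant.

How it is judged:
By the outcome, as a careful person would: the job done as asked, in the order asked, and still so for the second after the job is handed in, with the robot touching nothing.
Of tray1, tray2, tray3 only 2 to 3 are there at a start; the rules pass over those that are not, and their reading is None.
At some moment in a run one of tray1, tray2, tray3 may be knocked a few centimetres aside while the robot is not near it.
It also fails if it takes over 210 s, if anything falls off the work surface, if the arm or the gripper's body presses on something with over 40 N, if the wrist force passes 120 N, or if a joint passes its speed limit or range.

## Working session

There is one attempt and no reset: what is moved stays moved. The work goes in short steps, Python scripts to look and compute and a tool call to move; the robot and the scene stay as the last step left them, time stands still between calls to the robot, and variables do not carry over. Pictures are saved under pics/ and viewed, and the job is handed in when it is done.

Besides the shell and the picture viewer there is one more tool, called after "Call:" as name(argument=value, ...) on one line, values as JSON. drive_tool: Moves the arm, as the interface text tells. Its arguments: {"type":"object","properties":{"increments":{"type":"array","items":{"type":"number"}},"jaw":{"type":"number"}},"required":["increments"]}

```bash
ls; mkdir -p pics; cat > h.py <<'E'
import numpy as np, cv2
from plant import r, vision
def snap(n,f):
    c=vision.calibration(n); im=vision.snapshot(n); cv2.imwrite('pics/'+f,cv2.cvtColor(im,cv2.COLOR_RGB2BGR)); return im,c
def K(c,h=384):
    f=h/2/np.tan(np.radians(c['fovy'])/2); return f
def ray(c,u,v):
    f=K(c); d=np.array([(u-c['cx'])/f,(v-c['cy'])/f]); 
    p=d.copy()
    for _ in range(30): p=d/(1+c['k1']*(p@p))
    R=np.array(c['R']);t=np.array(c['t']); return -R.T@t, R.T@np.array([p[0],p[1],1])
def onz(c,u,v,z):
    o,d=ray(c,u,v); return o+d*(z-o[2])/d[2]
def proj(c,X):
    p=np.array(c['R'])@np.array(X)+np.array(c['t']); s=p[:2]/p[2]; s=s*(1+c['k1']*(s@s)); return s*K(c)+[c['cx'],c['cy']]
E
python3 - <<'E'
from h import *
print(r.sense())
for n in ['scene','top','wrist']:
    im,c=snap(n,n+'0.png'); print(n,c)
E
```

```text
pics
{'time': 0.0, 'qpos': array([-74.22928483,  19.07150395,  -3.70671272,  83.7082289 ,
         1.23654414,  77.34173448,  -5.07105463]), 'joint_vel': array([-0.06460537, -0.08721083, -0.0850148 , -0.13993628, -0.05227179,
        0.04108854, -0.02443822]), 'joint_efforts': array([-1.88351078e-03, -6.23256898e+01,  2.33407924e-02, -3.89925456e+01,
       -6.15185313e-02,  3.93497804e-02,  1.61587623e-04]), 'ee_pos': array([0.18330333, 0.5971004 , 0.22174051]), 'orientation': array([-1.79918385e+02,  2.91727355e-03,  1.62934742e+02]), 'wrist_force': array([ 0.23784738, -0.07255663, -1.14049543]), 'wrist_torque': array([-1.64737864e-02, -2.41823290e-05,  1.00227988e-02]), 'width': 0.08688077041283719}
scene {'fovy': 50.67510687549363, 'cx': 257.49553562944885, 'cy': 190.28179879514028, 'k1': -0.10865886784094403, 'R': array([[-0.53773908,  0.84310808,  0.00233256],
       [ 0.60613822,  0.38851843, -0.69401001],
       [-0.58603169, -0.37178245, -0.71996157]]), 't': array([ 0.26497249, -0.26990841,  2.03305257])}
top {'fovy': 57.169771388498695, 'cx': 255.71203621807848, 'cy': 194.63754426596967, 'k1': -0.024857937637032725, 'R': array([[-0.07364191, -0.99727787,  0.00370361],
       [-0.97539275,  0.07125101, -0.2086439 ],
       [ 0.20781206, -0.01897741, -0.97798466]]), 't': array([0.08367078, 0.55342023, 1.1967947 ])}
wrist {'fovy': 62.99300461913996, 'cx': 258.8295133766999, 'cy': 188.02976059660907, 'k1': -0.07338741400092513, 'R': array([[ 0.29368794,  0.95589814, -0.00247942],
       [ 0.91204757, -0.27943689,  0.30014038],
       [ 0.28621079, -0.09040896, -0.95389182]]), 't': array([-0.62484239, -0.03589988,  0.39343841])}
```

View pics/scene0.png

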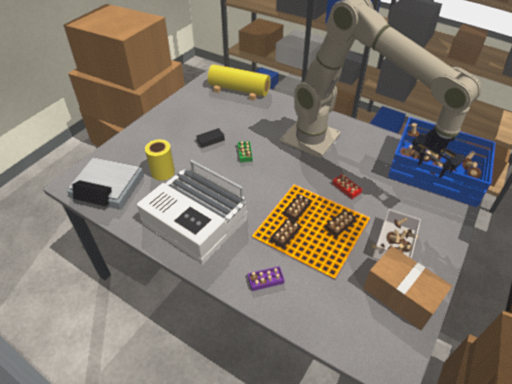

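View pics/top0.png

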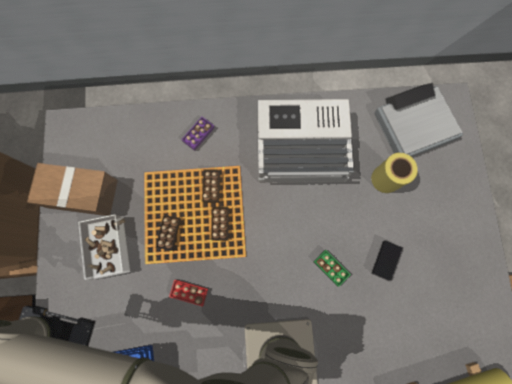

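View pics/wrist0.png

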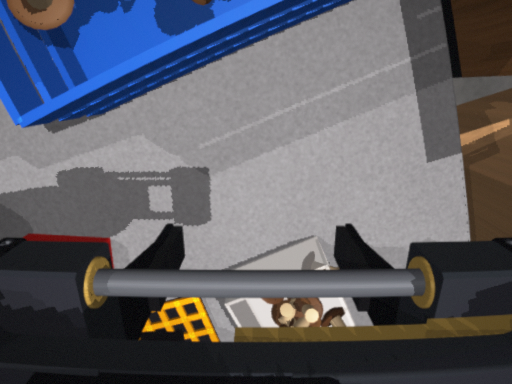

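The scene shows three black trays on the yellow mat (top view about (211,186), (220,222), (169,234)). The station is at top (305,140) with its flap closed. The purple, red and green trays are the look-alikes. I'll zoom in to measure.

```bash
python3 - <<'E'
import cv2
im=cv2.imread('pics/top0.png')
cv2.imwrite('pics/t_st.png',cv2.resize(im[85:195,245:365],None,fx=5,fy=5,interpolation=cv2.INTER_CUBIC))
cv2.imwrite('pics/t_mat.png',cv2.resize(im[160:270,135:255],None,fx=5,fy=5,interpolation=cv2.INTER_CUBIC))
im=cv2.imread('pics/scene0.png')
cv2.imwrite('pics/s_st.png',cv2.resize(im[155:260,130:255],None,fx=5,fy=5,interpolation=cv2.INTER_CUBIC))
E
```

```text
(no output)
```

View pics/t_st.png

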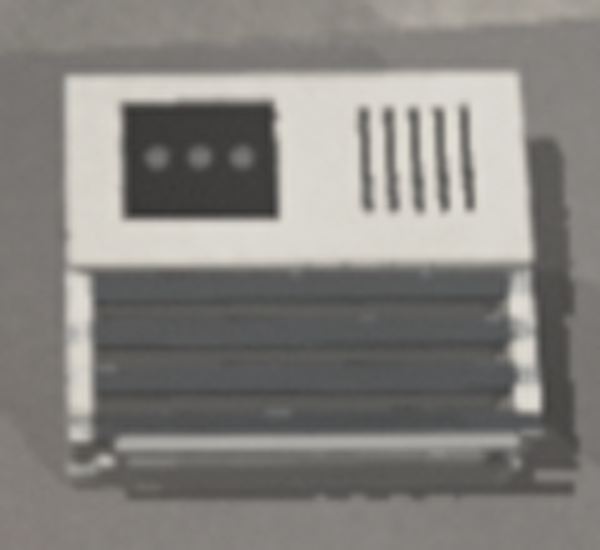

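View pics/t_mat.png

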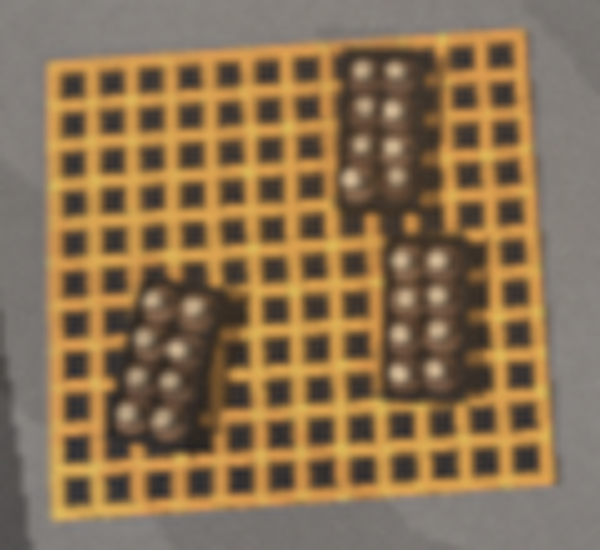

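View pics/s_st.png

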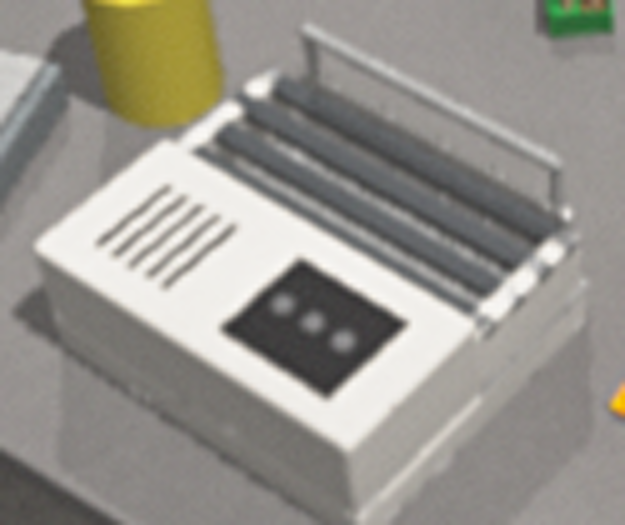

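```bash
python3 - <<'E'
from h import *
c=vision.calibration('top'); s=vision.calibration('scene')
def P(c,x,y,ox,oy,z): return onz(c,(x+.5)/5-.5+ox,(y+.5)/5-.5+oy,z)
q={k:P(c,*v,245,85,.124) for k,v in dict(FL=(67,267),FR=(534,264),BL=(65,73),BR=(520,71)).items()}
for k in q: print(k,q[k])
q2={k:P(s,*v,130,155,.124) for k,v in dict(FL=(478,330),FR=(165,142),BL=(350,450),BR=(36,245)).items()}
for k in q2: print('sc',k,q2[k])
print('bar',P(c,112,441,245,85,.154),P(c,538,438,245,85,.154))
print('bar sc',P(s,305,30,130,155,.157),P(s,560,162,130,155,.157))
for name,cor in dict(A=[(345,52),(435,55),(430,212),(337,208)],B=[(392,235),(470,240),(465,400),(385,397)],C=[(150,270),(235,290),(205,450),(112,435)]).items():
    w=np.array([P(c,*p,135,160,.036) for p in cor]); m=w.mean(0)
    print(name,m,np.linalg.norm(w[0]-w[3]),np.linalg.norm(w[0]-w[1]),(np.degrees(np.arctan2(*(w[0]+w[1]-w[2]-w[3])[[1,0]]))))
w=[P(c,*p,135,160,.008) for p in [(47,62),(525,30),(555,485),(53,522)]]; print(np.array(w))
E
```

```text
FL [0.74523026 0.02131641 0.124     ]
FR [ 0.72420165 -0.30537451  0.124     ]
BL [0.89243347 0.01167395 0.124     ]
BR [ 0.87116815 -0.31489461  0.124     ]
sc FL [0.75497956 0.02580342 0.124     ]
sc FR [ 0.73228593 -0.30190163  0.124     ]
sc BL [0.89252052 0.0138964  0.124     ]
sc BR [ 0.87142919 -0.31108458  0.124     ]
bar [0.6090926  0.00181961 0.154     ] [ 0.59063636 -0.28220299  0.154     ]
bar sc [ 0.59240426 -0.26509722  0.157     ] [ 0.60514672 -0.00157205  0.157     ]
A [0.60725931 0.19915024 0.036     ] 0.11699808639409183 0.06636549992058087 -5.046827235216516
B [0.46872059 0.17635786 0.036     ] 0.11621664612051263 0.05633533134851587 -5.163710458821785
C [0.45088036 0.35681137 0.036     ] 0.11929820816346727 0.06337321513650279 -13.299821089031836
[[0.68626418 0.45491164 0.008     ]
 [0.68490879 0.09432358 0.008     ]
 [0.34544279 0.0946759  0.008     ]
 [0.34524453 0.45355112 0.008     ]]
```

```bash
cat >> h.py <<'E'
from scipy.spatial.transform import Rotation as Ro
SO=np.array([0.613,-0.134]); SY=-3.7
def s2w(x,y,z=0):
    a=np.radians(SY); return np.array([SO[0]+x*np.cos(a)-y*np.sin(a),SO[1]+x*np.sin(a)+y*np.cos(a),z])
def w2s(p):
    a=np.radians(SY); d=np.array(p[:2])-SO; return np.array([d[0]*np.cos(a)+d[1]*np.sin(a),-d[0]*np.sin(a)+d[1]*np.cos(a),p[2]])
def toolR(): return Ro.from_euler('xyz',r.sense()['orientation'],degrees=True).as_matrix()
def go(target,yaw):
    "how far: turn first (deg about tool z), then shift in tool axes after the turn (mm)"
    s=r.sense(); t=-((yaw-s['orientation'][2]+180)%360-180)
    R=Ro.from_euler('xyz',[180,0,yaw],degrees=True).as_matrix()
    print('pos',s['ee_pos'].round(4),'ori',s['orientation'].round(2),'t',round(s['time'],2),'turn',round(t,1),'shift',(R.T@(np.array(target)-s['ee_pos'])*1000).round(1))
E
python3 - <<'E'
from h import *
c=vision.calibration('wrist');R=toolR();s=r.sense()
print('cam in tool',R.T@(-np.array(c['R']).T@c['t']-s['ee_pos']), 'look',R.T@np.array(c['R'])[2])
go(s2w(-.016,0,.25),86.3)
print(s2w(-.016,0,.25))
E
```

```text
cam in tool [ 0.08369655  0.0009526  -0.16268805] look [-0.30003471 -0.00126383  0.95392745]
pos [0.1833 0.5972 0.222 ] ori [-1.7994e+02  1.0000e-02  1.6294e+02] t 0.15 turn 76.6 shift [-702.   459.9  -28. ]
[ 0.59703335 -0.13296748  0.25      ]
```

Call:
drive_tool(increments=[0,0,-6,7.7,0,0,-6,7.7,0,0,-6,7.7,0,0,-6,7.7,0,0,-6,7.7,0,0,-6,7.7,0,0,-6,7.7,0,0,-6,7.7,0,0,-6,7.7,0,0,-6,7.7])

```text
time: 1.4
ee_pos: [0.1833, 0.5974, 0.2824]
orientation: [-180.0, 0.0, 85.7]
wrist_force: [-0.4, 1.0, -0.6]
width: 0.087
```

Call:
drive_tool(increments=[-36,22,0,0,-36,22,0,0,-36,22,0,0,-36,22,0,0,-36,22,0,0,-36,22,0,0,-36,22,0,0,-36,22,0,0,-36,22,0,0,-36,22,0,0])

```text
time: 2.65
ee_pos: [0.3777, 0.2214, 0.2825]
orientation: [-180.0, -0.0, 85.9]
wrist_force: [0.4, 0.3, 0.3]
width: 0.0872
```

Call:
drive_tool(increments=[-34,23,0,0,-34,23,0,0,-34,23,0,0,-34,23,0,0,-34,23,0,0,-34,23,0,0,-34,23,0,0,-34,23,0,0,-34,23,0,0,0,0,0,0], jaw=-0.2)

```text
time: 3.9
ee_pos: [0.5623, -0.1003, 0.282]
orientation: [-180.0, 0.1, 85.7]
wrist_force: [-0.6, 0.8, -0.3]
width: 0.0523
```

```bash
python3 - <<'E'
from h import *
go(s2w(-.016,0,.25),86.3)
im,c=snap('wrist','w1.png'); im,c2=snap('top','t1.png')
for x in [(-.016,.13,.154),(-.016,-.13,.154),(0,.147,.097),(0,-.147,.097)]: print(proj(c,s2w(*x)).round(), proj(c2,s2w(*x)).round())
E
```

```text
pos [ 0.5623 -0.1003  0.282 ] ori [-1.7995e+02  1.5000e-01  8.5670e+01] t 3.9 turn -0.6 shift [-30.3  36.8  32. ]
[300.  71.] [269. 174.]
[294. 315.] [346. 173.]
[309.  57.] [263. 174.]
[301. 296.] [347. 173.]
```

View pics/w1.png

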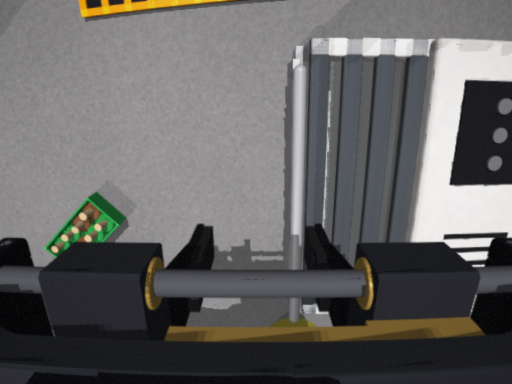

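View pics/t1.png

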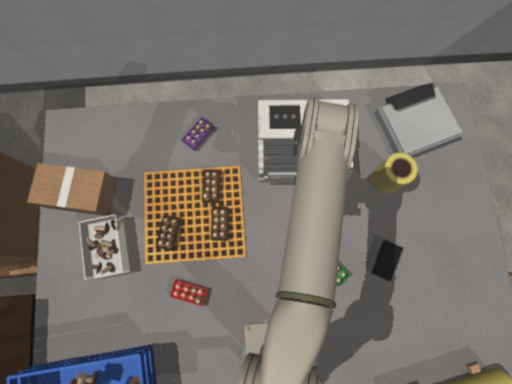

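The wrist view shows the bar from (300,68) to (294,318), within 3 px of the prediction. I'll move over it and lower.

Call:
drive_tool(increments=[-10,12,0,-0.6,-10,12,0,0,-10,13,0,0,0,0,25,0,0,0,30,0,0,0,30,0,0,0,30,0,0,0,20,0,0,0,12,0,0,0,0,0])

```text
time: 5.25
ee_pos: [0.597, -0.129, 0.1353]
orientation: [-180.0, -0.0, 86.6]
wrist_force: [0.2, 0.0, -0.5]
width: 0.0524
```

```bash
python3 - <<'E'
from h import *
go(s2w(-.016,0,.135),86.3)
im,c=snap('scene','s2.png'); 
cv2.imwrite('pics/s2z.png',cv2.resize(cv2.imread('pics/s2.png')[120:270,120:280],None,fx=4,fy=4))
E
```

```text
pos [ 0.597  -0.129   0.1353] ori [-1.7997e+02 -1.0000e-02  8.6560e+01] t 5.25 turn 0.3 shift [-4.   0.3  0.3]
```

View pics/s2z.png

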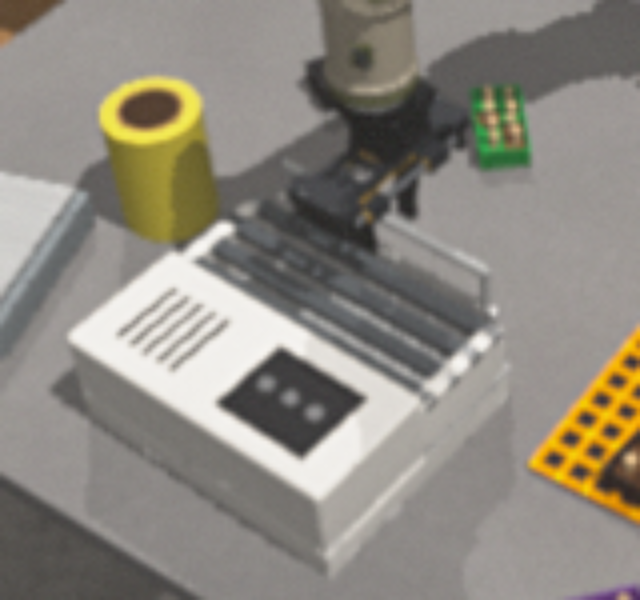

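The bar sits between the fingers, at about (375,225) in the zoomed view. I'll grip it and swing the flap down.

Call:
drive_tool(increments=[0,0,0,0,0,0,0,0,0,0,0,0,0,0,0,0,0,0,0,0,0,0,0,0,0,0,0,0,0,0,0,0,0,0,0,0,0,0,0,0], jaw=1)

```text
time: 6.55
ee_pos: [0.5972, -0.1294, 0.1356]
orientation: [180.0, -0.0, 86.5]
wrist_force: [1.3, -0.3, 0.2]
width: 0.011
```

Call:
drive_tool(increments=[0,-8.8,0.5,0,0,-8.7,1.2,0,0,-8.6,1.9,0,0,-8.4,2.5,0,0,-8.2,3.2,0,0,-7.9,3.8,0,0,-7.6,4.4,0,0,-7.2,5,0,0,-6.8,5.5,0,0,-6.4,6.1,0])

```text
time: 7.8
ee_pos: [0.5183, -0.1242, 0.101]
orientation: [-180.0, -0.0, 86.6]
wrist_force: [4.6, 4.4, 1.6]
width: 0.011
```

Call:
drive_tool(increments=[0,-5.9,6.6,0,0,-5.3,7,0,0,-4.7,7.4,0,0,-4.2,7.7,0,0,-3.5,8.1,0,0,-2.9,8.3,0,0,-2.2,8.5,0,0,-1.6,8.7,0,0,-0.9,8.8,0,0,-0.2,8.8,0])

```text
time: 9.05
ee_pos: [0.4879, -0.1228, 0.0221]
orientation: [179.9, -0.0, 86.6]
wrist_force: [-8.4, 4.4, 44.8]
width: 0.0109
```

```bash
python3 - <<'E'
from h import *
s=r.sense(); print(s['width'],s['wrist_force'])
go(s2w(-.126,0,.021),86.3)
im,c=snap('scene','s3.png'); 
cv2.imwrite('pics/s3z.png',cv2.resize(cv2.imread('pics/s3.png')[120:270,120:280],None,fx=4,fy=4))
E
```

```text
0.010850915706594952 [-8.43514348  4.44210693 44.81473231]
pos [ 0.4879 -0.1228  0.0221] ori [ 1.7993e+02 -2.0000e-02  8.6550e+01] t 9.05 turn 0.3 shift [-3.1 -0.5  1.1]
```

View pics/s3z.png

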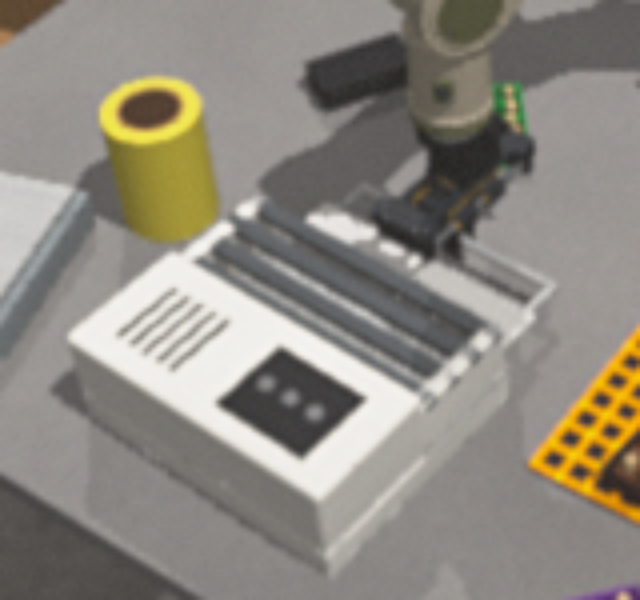

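The flap is down against its stop: the wrist reads 45 N upward and the panel lies level in view. I'll release with a small opening and lift clear.

Call:
drive_tool(increments=[0,0,-0.5,0,0,0,0,0,0,0,0,0,0,0,0,0,0,0,-15,0,0,0,-30,0,0,0,-40,0,0,0,-40,0,0,0,-40,0,0,0,-40,0], jaw=0.3)

```text
time: 10.35
ee_pos: [0.487, -0.1232, 0.2292]
orientation: [180.0, -0.0, 86.5]
wrist_force: [0.1, 0.9, -0.1]
width: 0.0304
```

```bash
python3 - <<'E'
from h import *
s=r.sense(); print(s['width'],s['wrist_force'],s['qpos'].round(1))
go([.469,.176,.18],175)
im,c=snap('top','t4.png'); cv2.imwrite('pics/t4z.png',cv2.resize(cv2.imread('pics/t4.png')[85:275,130:370],None,fx=3.3,fy=3.1))
im,c=snap('wrist','w4.png')
E
```

```text
0.03039821687568123 [ 0.12899602  0.9251128  -0.10720219] [-43.1   2.2  54.4 103.6  -1.9  75.    8.2]
pos [ 0.487  -0.1232  0.2292] ori [ 1.7996e+02 -2.0000e-02  8.6480e+01] t 10.35 turn -88.5 shift [ 44.  296.5  49.2]
```

View pics/t4z.png

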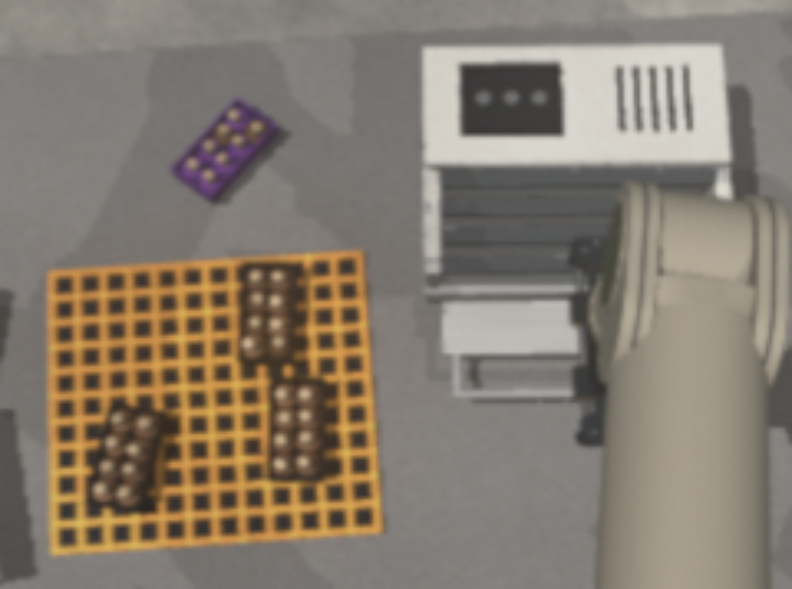

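View pics/w4.png

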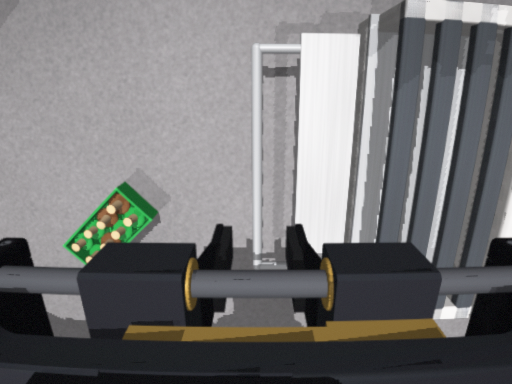

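Call:
drive_tool(increments=[0,0,0,-8.9,0,0,0,-8.9,0,0,0,-8.9,0,0,0,-8.9,0,0,0,-8.9,0,0,0,-8.8,0,0,0,-8.8,0,0,0,-8.8,0,0,0,-8.8,0,0,0,-8.8], jaw=-1)

```text
time: 11.7
ee_pos: [0.4869, -0.1231, 0.2271]
orientation: [180.0, -0.0, 175.3]
wrist_force: [0.2, -0.5, 0.5]
width: 0.0869
```

Call:
drive_tool(increments=[5,30,0,0,5,30,0,0,5,30,0,0,5,30,0,0,5,30,0,0,5,30,0,0,5,30,0,0,5,30,0,0,5,30,0,0,0,25,0,0])

```text
time: 12.95
ee_pos: [0.4678, 0.176, 0.2272]
orientation: [180.0, 0.0, 175.1]
wrist_force: [0.4, 0.4, 0.0]
width: 0.087
```

```bash
python3 - <<'E'
from h import *
s=r.sense(); print(s['width'],s['qpos'].round(1))
go([.469,.176,.18],175)
im,c=snap('wrist','w5.png')
E
```

```text
0.08701088271657248 [-57.8   2.1  33.1 103.4  -1.2  74.9  60.6]
pos [0.4678 0.176  0.2272] ori [179.99   0.   175.05] t 12.95 turn 0.1 shift [-1.2  0.1 47.2]
```

View pics/w5.png

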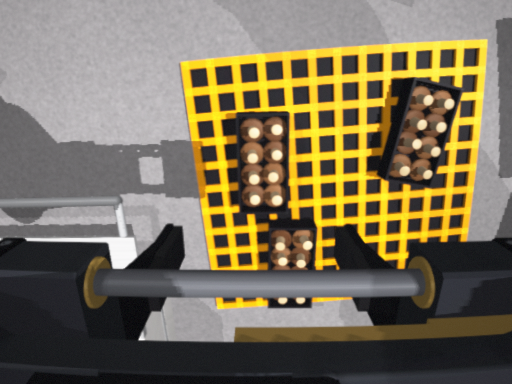

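The wrist view shows tray B at (264,163), C at (420,133) and A at (291,265) behind the gripper. I'll measure them from the rim corners.

```bash
python3 - <<'E'
from h import *
im=cv2.imread('pics/w5.png'); cv2.imwrite('pics/w5z.png',cv2.resize(im[70:225,225:475],None,fx=3.2,fy=3.2,interpolation=cv2.INTER_CUBIC))
E
```

```text
(no output)
```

View pics/w5z.png

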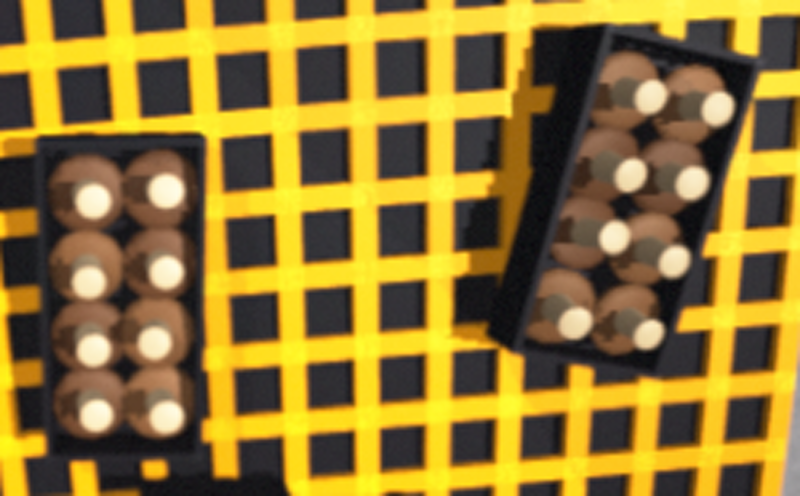

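```bash
cat >> h.py <<'E'
def tray(c,cor,z=.036,f=3.2,ox=0,oy=0):
    "corners: 4 rim corners, order near-L near-R far-R far-L"
    w=np.array([onz(c,(x+.5)/f-.5+ox,(y+.5)/f-.5+oy,z) for x,y in cor]); m=w.mean(0)
    d=(w[2]+w[3]-w[0]-w[1])
    print('centre',m.round(4),'L',np.linalg.norm(d)/2,'W',np.linalg.norm(w[0]+w[3]-w[1]-w[2])/2,'ang',np.degrees(np.arctan2(d[1],d[0])).round(2)); return m
E
python3 - <<'E'
from h import *
c=vision.calibration('wrist')
tray(c,[(38,138),(204,136),(202,452),(50,456)],ox=225,oy=70)
tray(c,[(610,28),(757,66),(660,372),(515,345)],ox=225,oy=70)
E
```

```text
centre [0.4671 0.1856 0.036 ] L 0.11739384139113161 W 0.057461703719057636 ang -3.66
centre [0.4472 0.3717 0.036 ] L 0.11402236033147219 W 0.05750736554932001 ang -14.75
```

```bash
python3 - <<'E'
from h import *
c=vision.calibration('wrist')
print(onz(c,181,62,.008),onz(c,486,40,.008), onz(c,218,307,.008))
t=vision.calibration('top')
print('B top px',[proj(t,[.4671+a,.1856+b,.036]).round(1) for a,b in[(.06,.03),(.06,-.03),(-.06,-.03),(-.06,.03)]])
im=cv2.imread('pics/t4.png'); cv2.imwrite('pics/t4b.png',cv2.resize(im[160:255,145:250],None,fx=6,fy=6,interpolation=cv2.INTER_NEAREST))
E
```

```text
[0.34516966 0.10067294 0.008     ] [0.34453091 0.45854608 0.008     ] [0.68183475 0.10224478 0.008     ]
B top px [array([208.4, 207.7]), array([225.1, 206.5]), array([227. , 239.9]), array([210. , 241.2])]
```

View pics/t4b.png

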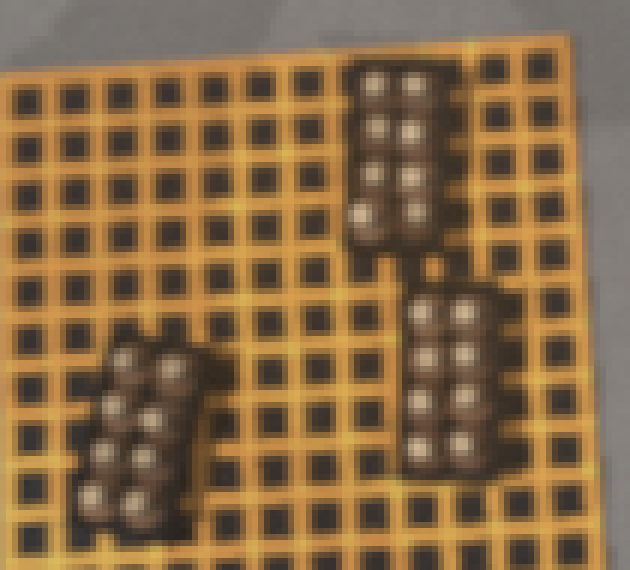

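Call:
drive_tool(increments=[0,3,0,-1,0,4,0,0,0,0,15,0,0,0,20,0,0,0,20,0,0,0,25,0,0,0,25,0,0,0,20,0,0,0,10,0,0,0,0,0])

```text
time: 14.25
ee_pos: [0.4682, 0.1815, 0.0914]
orientation: [-179.9, -0.1, 176.0]
wrist_force: [0.3, -0.2, 0.4]
width: 0.0871
```

```bash
python3 - <<'E'
from h import *
go([.467,.183,.012],176)
im,c=snap('wrist','w6.png')
for p in [(.527,.213),(.527,.153),(.407,.153),(.407,.213)]: print(proj(c,[*p,.036]).round())
im,c=snap('scene','s6.png'); cv2.imwrite('pics/s6z.png',cv2.resize(cv2.imread('pics/s6.png')[150:290,230:400],None,fx=4,fy=4))
E
```

```text
pos [0.4682 0.1815 0.0914] ori [-1.7995e+02 -5.0000e-02  1.7600e+02] t 14.25 turn 0.0 shift [ 1.3  1.4 79.4]
[302. 273.]
[228. 277.]
[210. 127.]
[297. 121.]
```

View pics/w6.png

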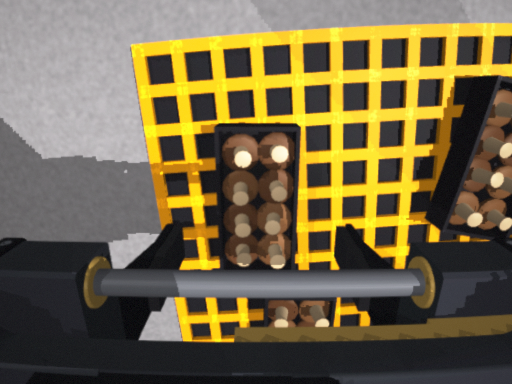

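View pics/s6z.png

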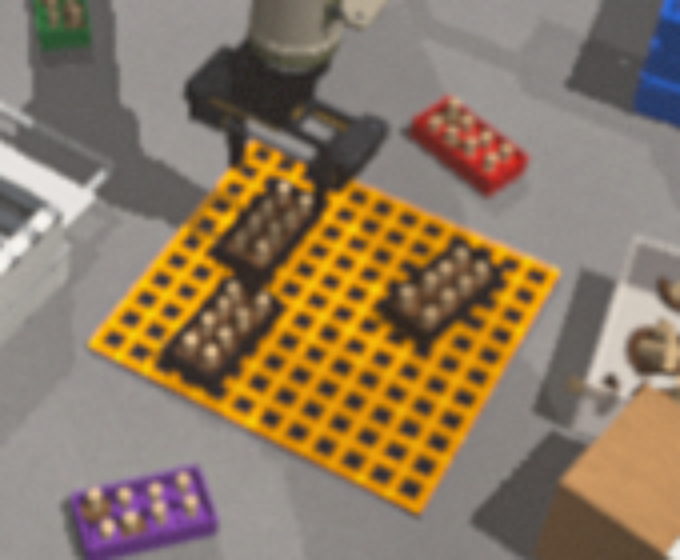

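Tray B lies midway between the fingers: its near rim corners are at (216,126) and (300,126). I'll descend and grip.

Call:
drive_tool(increments=[0,0,20,0.8,0,0,20,0,0,0,20,0,0,0,12,0,0,0,7,0,0,0,0,0,0,0,0,0,0,0,0,0,0,0,0,0,0,0,0,0])

```text
time: 15.6
ee_pos: [0.4686, 0.1821, 0.0132]
orientation: [180.0, 0.0, 175.2]
wrist_force: [-0.0, 0.0, -0.0]
width: 0.0868
```

Call:
drive_tool(increments=[0,0,0,0,0,0,0,0,0,0,0,0,0,0,0,0,0,0,0,0,0,0,0,0,0,0,-5,0,0,0,-20,0,0,0,-40,0,0,0,-40,0], jaw=1)

```text
time: 16.85
ee_pos: [0.4682, 0.182, 0.1192]
orientation: [-180.0, -0.0, 175.2]
wrist_force: [0.8, 0.7, -2.2]
width: 0.06
```

```bash
python3 - <<'E'
from h import *
print(r.sense()['width'])
go(s2w(-.075,0,.12),176.3)
im,c=snap('wrist','w7.png')
im,c=snap('scene','s7.png'); cv2.imwrite('pics/s7z.png',cv2.resize(cv2.imread('pics/s7.png')[150:290,230:400],None,fx=4,fy=4))
E
```

```text
0.059988664469055084
pos [0.4682 0.182  0.1192] ori [-1.7998e+02 -2.0000e-02  1.7523e+02] t 16.85 turn -1.1 shift [ -89.9 -306.    -0.8]
```

View pics/w7.png

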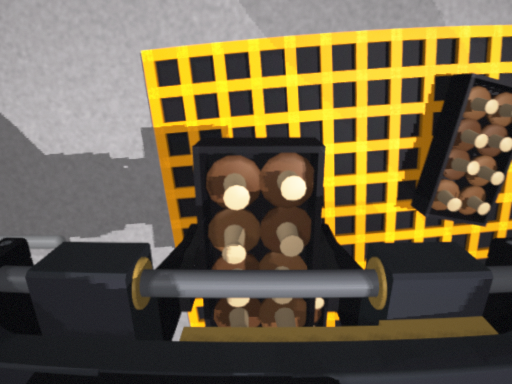

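View pics/s7z.png

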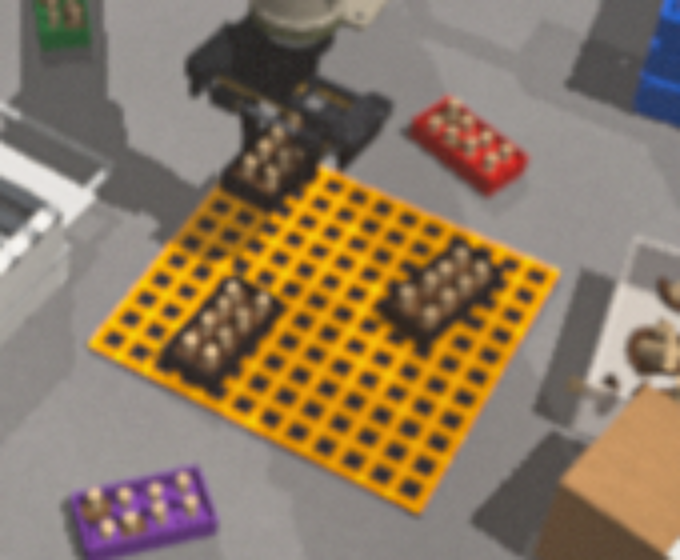

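```bash
python3 - <<'E'
from h import *
c=vision.calibration('wrist')
z=r.sense()['ee_pos'][2]+.023; R=toolR()
for p in [(195,144),(323,143)]: print(R.T@(onz(c,*p,z)-r.sense()['ee_pos']))
go(s2w(-.075,-.08,.12),176.3)
E
```

```text
[ 0.06036836 -0.02766539 -0.02342797]
[ 0.06077407  0.02971284 -0.02316082]
pos [0.4707 0.1832 0.1221] ori [179.73   0.28 175.22] t 16.95 turn -1.1 shift [ -87.4 -387.3    2.1]
```

Tray B is gripped level, and its near edge is 60 mm from the TCP, so the grip is central. I'll carry it to the ledge.

Call:
drive_tool(increments=[-9,-38,0,-1.1,-9,-39,0,0,-9,-39,0,0,-9,-39,0,0,-9,-39,0,0,-9,-39,0,0,-9,-39,0,0,-9,-39,0,0,-9,-39,0,0,-8,-36,0,0])

```text
time: 18.2
ee_pos: [0.5318, -0.21, 0.1172]
orientation: [180.0, -0.0, 176.3]
wrist_force: [0.1, 0.7, -2.9]
width: 0.0601
```

```bash
python3 - <<'E'
from h import *
go(s2w(-.075,-.08,.053),176.3); print(r.sense()['qpos'].round(1))
E
```

```text
pos [ 0.5318 -0.21    0.1172] ori [ 1.7999e+02 -5.0000e-02  1.7635e+02] t 18.2 turn 0.0 shift [-1.2  1.1 64.2]
[-20.7  21.6  46.1 101.3 -17.1  64.4 117.3]
```

Call:
drive_tool(increments=[-1,1,10,0,0,0,15,0,0,0,15,0,0,0,12,0,0,0,8,0,0,0,3.5,0,0,0,0,0,0,0,0,0,0,0,0,0,0,0,0,0])

```text
time: 19.45
ee_pos: [0.5332, -0.208, 0.0547]
orientation: [180.0, 0.0, 176.3]
wrist_force: [0.7, -0.3, -1.8]
width: 0.0598
```

```bash
python3 - <<'E'
from h import *
go(s2w(-.075,-.08,.053),176.3)
im,c=snap('wrist','w8.png')
im,c=snap('scene','s8.png'); cv2.imwrite('pics/s8z.png',cv2.resize(cv2.imread('pics/s8.png')[130:260,130:270],None,fx=4.5,fy=4.5))
E
```

```text
pos [ 0.5332 -0.208   0.0547] ori [1.7999e+02 2.0000e-02 1.7634e+02] t 19.45 turn 0.0 shift [ 0.1 -1.   1.7]
```

View pics/w8.png

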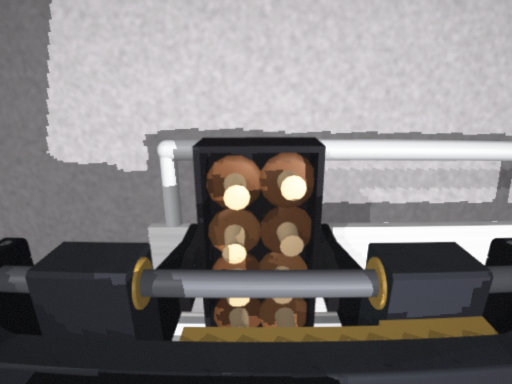

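View pics/s8z.png

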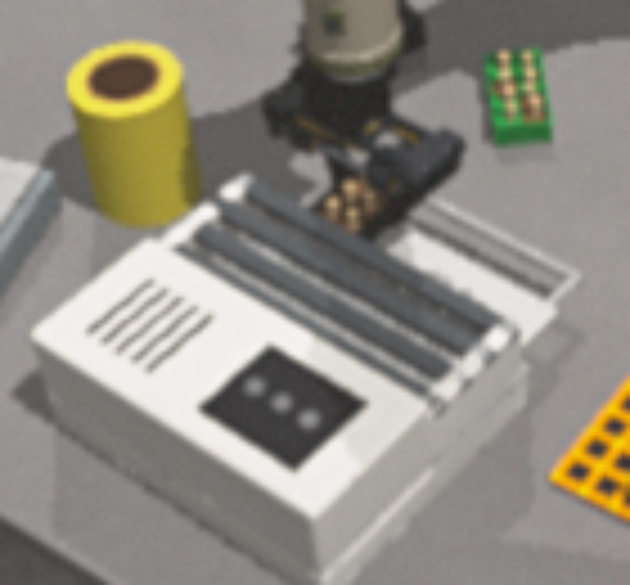

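```bash
python3 - <<'E'
from h import *
c=vision.calibration('wrist')
for p in [(420,150),(490,151),(185,150)]: print(w2s(onz(c,*p,.042)).round(4))
print(w2s(onz(c,400,227,.046)).round(4), w2s(onz(c,161,150,.04)).round(4))
E
```

```text
[-0.1263  0.0147  0.042 ]
[-0.1263  0.0583  0.042 ]
[-0.1259 -0.1201  0.042 ]
[-0.0798  0.0075  0.046 ] [-0.1256 -0.1345  0.04  ]
```

The wrist view puts the bar at station x = -126 mm and the panel edge at -80 mm, exactly as specified. I'll slide the tray under the hood.

Call:
drive_tool(increments=[-5,-1,1,0,-8,0,1,0,-8,0,0,0,-8,0,0,0,-8,0,0,0,-8,0,0,0,-8,0,0,0,-6,0,0,0,0,0,1,0,0,0,0,0])

```text
time: 20.8
ee_pos: [0.5915, -0.2129, 0.0513]
orientation: [180.0, -0.0, 176.3]
wrist_force: [-0.8, 0.4, -3.1]
width: 0.0597
```

```bash
python3 - <<'E'
from h import *
s=r.sense(); print(s['wrist_force'],w2s(s['ee_pos']))
im,c=snap('wrist','w9.png')
E
```

```text
[-0.83101709  0.44552928 -3.12578544] [-0.0163631  -0.08008233  0.05133336]
```

View pics/w9.png

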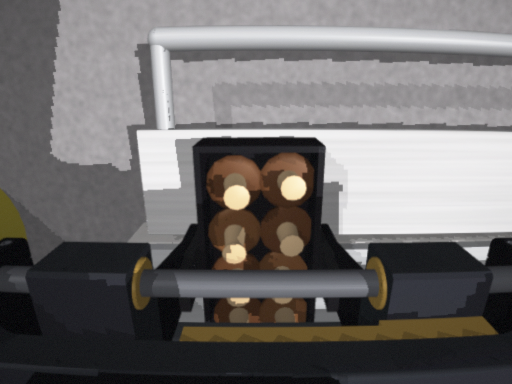

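Call:
drive_tool(increments=[0,0,0,0,0,0,0,0,0,0,0,0,0,0,0,0,0,0,-20,0,0,0,-30,0,0,0,-20,0,40,0,0,0,45,0,0,0,0,0,0,0], jaw=-0.7)

```text
time: 22.1
ee_pos: [0.5043, -0.2076, 0.122]
orientation: [179.9, -0.0, 176.2]
wrist_force: [0.2, -0.1, 1.5]
width: 0.074
```

```bash
python3 - <<'E'
from h import *
s=r.sense(); print(s['wrist_force'],w2s(s['ee_pos']),s['width'])
im,c=snap('wrist','w10.png')
im,c=snap('top','t10.png')
E
```

```text
[ 0.21249547 -0.10576365  1.48603635] [-0.10373466 -0.08048306  0.12201314] 0.07396066411442748
```

View pics/w10.png

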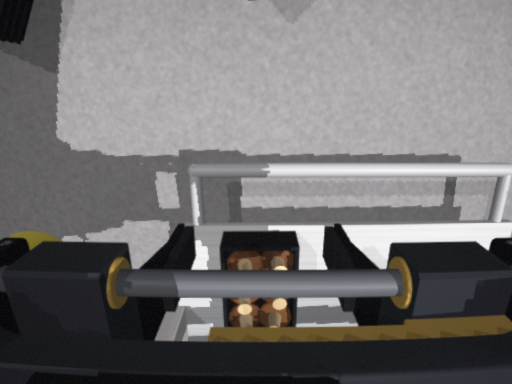

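View pics/t10.png

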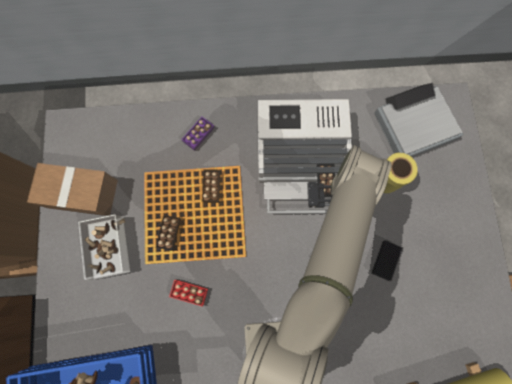

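Tray B lies straight, half under the hood. I'll narrow the jaw, lower behind it and push with both fingertips.

Call:
drive_tool(increments=[0,0,0,0,0,0,0,0,0,0,20,0,0,0,20,0,0,0,16,0,0,0,10,0,0,0,3,0,-5,0,0,0,-5,0,0,0,-5,0,0,0], jaw=0.3)

```text
time: 23.45
ee_pos: [0.5227, -0.2083, 0.0529]
orientation: [180.0, 0.0, 176.4]
wrist_force: [-1.8, 0.4, 1.3]
width: 0.0304
```

Call:
drive_tool(increments=[-8,0,0,0,-8,0,0,0,-8,0,0,0,-8,0,0,0,-8,0,0,0,-8,0,0,0,-8,0,0,0,-5,0,0,0,-4,0,0,0,0,0,0,0])

```text
time: 24.7
ee_pos: [0.5873, -0.2125, 0.0526]
orientation: [-180.0, 0.0, 176.3]
wrist_force: [-0.1, 0.1, 0.5]
width: 0.0305
```

```bash
python3 - <<'E'
from h import *
s=r.sense(); print(s['wrist_force'],w2s(s['ee_pos']),s['width'])
im,c=snap('wrist','w11.png')
E
```

```text
[-0.13948166  0.14453276  0.45171461] [-0.02062481 -0.08001892  0.05259706] 0.030495469436919234
```

View pics/w11.png

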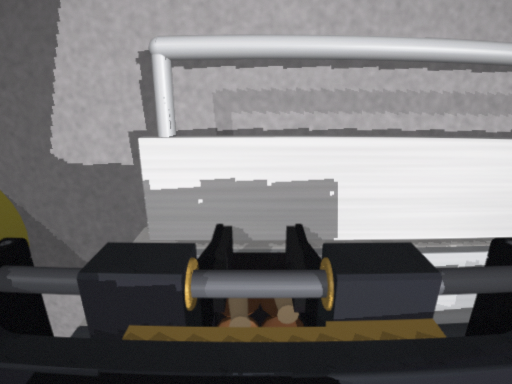

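Call:
drive_tool(increments=[-2,0,0,0,-2,0,0,0,-2,0,0,0,-2,0,0,0,-1.5,0,0,0,-1,0,0,0,0,0,0,0,0,0,0,0,0,0,0,0,0,0,0,0])

```text
time: 26.0
ee_pos: [0.5974, -0.2131, 0.0525]
orientation: [180.0, 0.0, 176.3]
wrist_force: [-1.3, 0.0, 0.4]
width: 0.0307
```

Call:
drive_tool(increments=[-0.5,0,0,0,0,0,0,0,-0.5,0,0,0,0,0,0,0,-0.5,0,0,0,0,0,0,0,-0.5,0,0,0,0,0,0,0,0,0,0,0,0,0,0,0])

```text
time: 27.25
ee_pos: [0.5972, -0.2131, 0.0524]
orientation: [179.9, -0.2, 176.3]
wrist_force: [-12.7, 3.6, 9.3]
width: 0.0304
```

```bash
python3 - <<'E'
from h import *
s=r.sense(); print(s['wrist_force'],w2s(s['ee_pos']),s['width'])
E
```

```text
[-12.74546731   3.5578008    9.34112258] [-0.01063272 -0.07996327  0.05237735] 0.03041355609565661
```

```bash
python3 - <<'E'
from h import *
s=r.sense(); print(s['wrist_force'],s['wrist_torque'])
im,c=snap('scene','s12.png'); cv2.imwrite('pics/s12z.png',cv2.resize(cv2.imread('pics/s12.png')[160:240,160:270],None,fx=7,fy=7,interpolation=cv2.INTER_CUBIC))
E
```

```text
[-12.74546731   3.5578008    9.34112258] [0.76082782 2.33491039 0.39204243]
```

View pics/s12z.png

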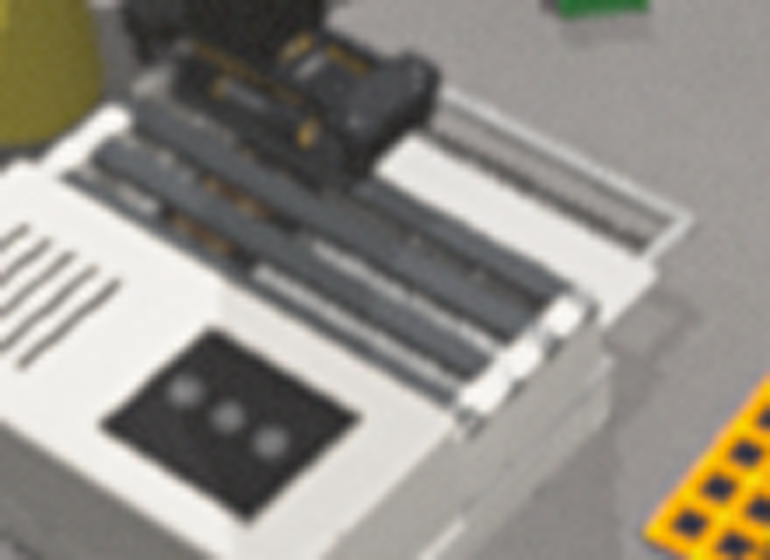

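Call:
drive_tool(increments=[4,0,0,0,0,0,-5,0,0,0,-4,0,0,0,0,0,-2,0,0,0,-1,0,0,0,-1,0,0,0,0,0,0,0,0,0,0,0,0,0,0,0])

```text
time: 28.55
ee_pos: [0.5973, -0.2132, 0.0611]
orientation: [179.9, -0.2, 176.3]
wrist_force: [-11.9, 3.1, 8.3]
width: 0.0304
```

```bash
python3 - <<'E'
from h import *
s=r.sense(); print(s['wrist_force'],s['wrist_torque'],w2s(s['ee_pos']))
E
```

```text
[-11.89039844   3.07603292   8.32943423] [0.73104535 2.08909076 0.27752613] [-0.01058216 -0.08000774  0.06113789]
```

Call:
drive_tool(increments=[-1,0,0,0,0,0,0,0,-1,0,0,0,0,0,0,0,0,0,0,0,0,0,0,0,0,0,0,0,0,0,0,0,0,0,0,0,0,0,0,0])

```text
time: 29.8
ee_pos: [0.5972, -0.2131, 0.0611]
orientation: [179.8, -0.5, 176.3]
wrist_force: [-23.0, 7.1, 16.8]
width: 0.0305
```

```bash
python3 - <<'E'
from h import *
s=r.sense(); print(s['wrist_force'],s['wrist_torque'],w2s(s['ee_pos']))
E
```

```text
[-23.04890241   7.14488224  16.78710794] [1.39373583 4.15004028 0.40829496] [-0.01068272 -0.07994173  0.06106601]
```

Call:
drive_tool(increments=[4,0,0,0,20,0,0,0,35,0,0,0,35,0,-20,0,20,0,-30,0,0,0,-20,0,0,0,0,0,0,0,0,0,0,0,0,0,0,0,0,0])

```text
time: 31.05
ee_pos: [0.4873, -0.2062, 0.1309]
orientation: [-180.0, -0.1, 176.3]
wrist_force: [0.1, -0.8, -0.3]
width: 0.0306
```

```bash
python3 - <<'E'
from h import *
s=r.sense(); print(w2s(s['ee_pos']))
im,c=snap('wrist','w13.png')
cv2.imwrite('pics/w13z.png',cv2.resize(cv2.imread('pics/w13.png')[150:384,180:360],None,fx=3,fy=2.5,interpolation=cv2.INTER_CUBIC))
im,c=snap('top','t13.png')
cv2.imwrite('pics/t13z.png',cv2.resize(cv2.imread('pics/t13.png')[85:225,245:400],None,fx=4,fy=4,interpolation=cv2.INTER_CUBIC))
E
```

```text
[-0.12075667 -0.0801283   0.13088258]
```

View pics/w13.png

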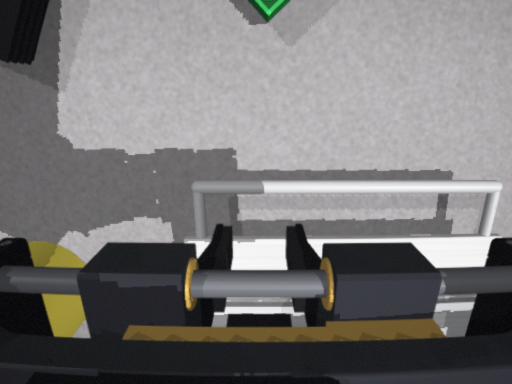

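View pics/t13z.png

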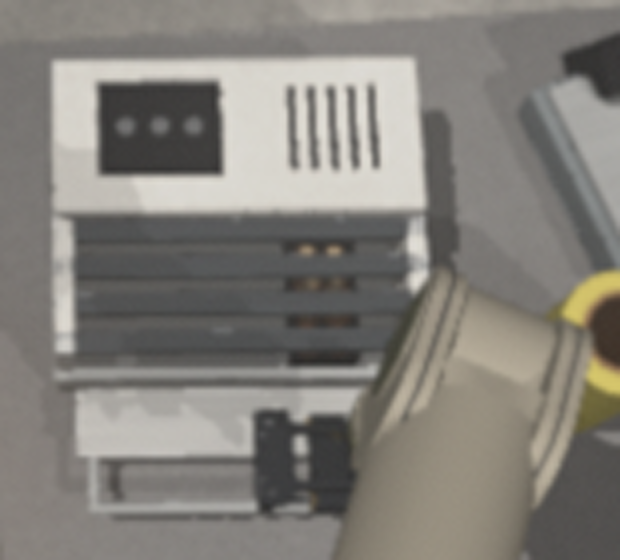

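```bash
python3 - <<'E'
from h import *
c=vision.calibration('wrist');t=vision.calibration('top')
im=cv2.imread('pics/w13.png'); g=cv2.cvtColor(im,cv2.COLOR_BGR2GRAY)
print(g[295:335,262]); print(g[295:335,250])
for X in (-.004,0,.002): print(X,proj(c,s2w(X,-.08,.0455)),proj(c,s2w(X,-.08,.073)), 'hood',proj(c,s2w(0,-.08,.097)),'top',proj(t,s2w(X,-.08,.073)),proj(t,s2w(X,-.08,.045)))
print('floor edge',proj(c,s2w(-.008,-.08,.045)),'panel in',proj(c,s2w(-.08,-.08,.046)), proj(c,s2w(-.018,-.08,.046)))
g=cv2.cvtColor(cv2.imread('pics/t13.png'),cv2.COLOR_BGR2GRAY); print(g[165:190,326])
E
```

```text
[114 114 143 161 160 168 154 128 118 118 121 154 223 235 234 236 237 235
 191  72  20  20  21  14  17  20  18  18  21  16  21  38  73  92  92  92
  93  92  92  92]
[112 114 141 157 147 156 147 126 116 115 118 154 224 235 233 236 238 233
 136  42  20  20  20  19  20  18  19  18  17  17  23  38  75  92  93  93
  91  92  92  91]
-0.004 [258.12314966 309.63234434] [258.01801148 330.22520361] hood [257.91398981 355.19003794] top [326.52572852 176.12117046] [324.98903999 178.11925627]
0 [258.12550184 313.02878015] [258.02122213 333.80901155] hood [257.91398981 355.19003794] top [326.46796497 175.0371143 ] [324.93357225 177.05694674]
0.002 [258.12667483 314.71418839] [258.02282176 335.5856204 ] hood [257.91398981 355.19003794] top [326.43909971 174.49563526] [324.90585389 176.52631756]
floor edge [258.12255448 305.86193306] panel in [258.07509187 238.4808678 ] [258.11304955 297.80330695]
[ 56  61  81  86  82  81  78  63  52  48  47  91 157 166 124  90 110 166
 183 184 183 183 174 125  74]
```

The tray front edge reads about x = 0 to +1 mm, against 2 mm when home. To tell whether the tray or the hood stopped the push, I'll probe the hood edge where there's no tray, at y = 0.

Call:
drive_tool(increments=[0,20,20,0,-20,25,20,0,-20,25,20,0,-20,10,17,0,-20,0,0,0,-14,0,0,0,-5,0,0,0,-3,0,0,0,0,0,0,0,0,0,0,0])

```text
time: 32.4
ee_pos: [0.5941, -0.1328, 0.0546]
orientation: [180.0, -0.0, 176.3]
wrist_force: [-0.2, -0.0, -0.4]
width: 0.031
```

```bash
python3 - <<'E'
from h import *
s=r.sense(); print(s['wrist_force'],w2s(s['ee_pos']))
E
```

```text
[-0.2134702  -0.04128285 -0.35846022] [-1.88921884e-02  9.03838368e-06  5.45825547e-02]
```

Call:
drive_tool(increments=[-3,0,0,0,-2,0,0,0,-1,0,0,0,-1,0,0,0,-1,0,0,0,-1,0,0,0,-1,0,0,0,0,0,0,0,0,0,0,0,0,0,0,0])

```text
time: 33.65
ee_pos: [0.6021, -0.1333, 0.0543]
orientation: [179.9, -0.3, 176.3]
wrist_force: [-13.7, 2.8, 10.0]
width: 0.0304
```

```bash
python3 - <<'E'
from h import *
s=r.sense(); print(s['wrist_force'],s['wrist_torque'],w2s(s['ee_pos']))
E
```

```text
[-13.71024403   2.81425108   9.98301861] [0.67957986 2.32344423 0.31104466] [-1.09128064e-02  2.43542715e-05  5.43330975e-02]
```

The hood stops the fingers at x = -10.9 mm here too, so tray B is about 1–2 mm short of home. I can use the next tray, held in the gripper and low enough to pass under the hood, to push it the rest of the way. Now for tray C.

Call:
drive_tool(increments=[5,0,0,0,25,0,0,0,40,0,-10,0,40,0,-30,0,0,0,-40,0,0,0,-40,0,0,0,-40,0,0,30,0,0,0,35,0,0,0,35,0,0], jaw=-1)

```text
time: 34.9
ee_pos: [0.5012, -0.0256, 0.2148]
orientation: [180.0, 0.1, 176.3]
wrist_force: [0.6, -0.0, 1.3]
width: 0.0871
```

```bash
python3 - <<'E'
from h import *
im,c=snap('top','t14.png')
cv2.imwrite('pics/t14z.png',cv2.resize(cv2.imread('pics/t14.png')[85:275,130:370],None,fx=3.3,fy=3.1))
go([.447,.362,.19],166)
E
```

```text
pos [ 0.5014 -0.0204  0.2145] ori [1.7989e+02 2.0000e-02 1.7662e+02] t 34.95 turn 10.6 shift [145.3 357.8  24.5]
```

View pics/t14z.png

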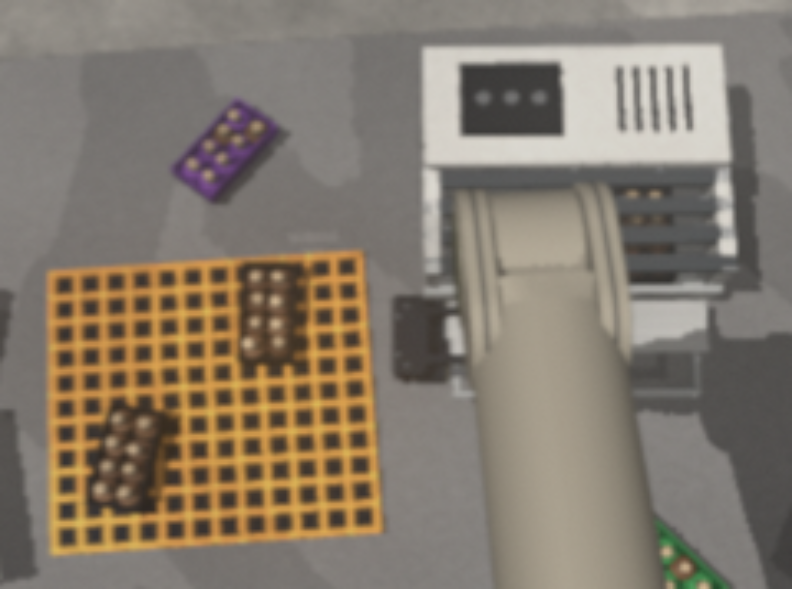

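Call:
drive_tool(increments=[0,0,0,5.3,0,0,0,5.3,16,40,0,0,16,40,0,0,16,40,0,0,16,40,0,0,16,40,0,0,16,40,0,0,16,40,0,0,16,35,0,0])

```text
time: 36.2
ee_pos: [0.4544, 0.3117, 0.2145]
orientation: [180.0, 0.0, 165.8]
wrist_force: [0.7, -0.9, -0.1]
width: 0.087
```

```bash
python3 - <<'E'
from h import *
go([.447,.362,.08],166)
im,c=snap('wrist','w15.png')
go([.447,.362,.08],166)
for q in (.362,.372):
  for z in (.036,):
    a=np.radians(-14); u=np.array([np.cos(a),np.sin(a)]);v=np.array([-u[1],u[0]])
    print([proj(c,[*(np.array([.447,q])+i*.06*u+j*.03*v),z]).round() for i,j in [(-1,-1),(-1,1),(1,1),(1,-1)]])
E
```

```text
pos [0.4544 0.3117 0.2145] ori [1.7996e+02 1.0000e-02 1.6576e+02] t 36.2 turn -0.2 shift [ 19.3  47.  134.5]
pos [0.4521 0.3173 0.2141] ori [ 1.7989e+02 -6.0000e-02  1.6610e+02] t 36.25 turn 0.1 shift [ 15.7  42.1 134.1]
[array([274.,  94.]), array([331.,  94.]), array([325., 202.]), array([273., 202.])]
[array([283.,  92.]), array([340.,  92.]), array([333., 200.]), array([282., 200.])]
```

View pics/w15.png

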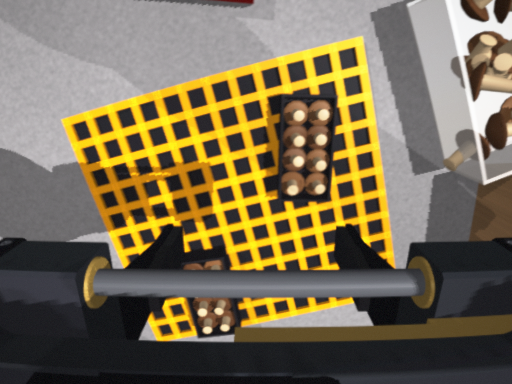

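Call:
drive_tool(increments=[5,15,0,0,6,18,0,0,4,13,0,0,0,0,20,0,0,0,30,0,0,0,30,0,0,0,30,0,0,0,20,0,0,0,0,0,0,0,0,0])

```text
time: 37.5
ee_pos: [0.452, 0.3588, 0.0855]
orientation: [179.9, 0.0, 165.7]
wrist_force: [-0.8, 0.2, -0.0]
width: 0.0867
```

```bash
python3 - <<'E'
from h import *
go([.447,.367,.013],166)
im,c=snap('wrist','w16.png')
a=np.radians(-14); u=np.array([np.cos(a),np.sin(a)]);v=np.array([-u[1],u[0]])
print([proj(c,[*(np.array([.447,.367])+i*.06*u+j*.03*v),.036]).round() for i,j in [(-1,-1),(-1,1),(1,1),(1,-1)]])
E
```

```text
pos [0.452  0.3588 0.0855] ori [1.7994e+02 4.0000e-02 1.6572e+02] t 37.5 turn -0.3 shift [ 6.8  6.7 72.5]
[array([222., 117.]), array([312., 116.]), array([305., 273.]), array([228., 274.])]
```

View pics/w16.png

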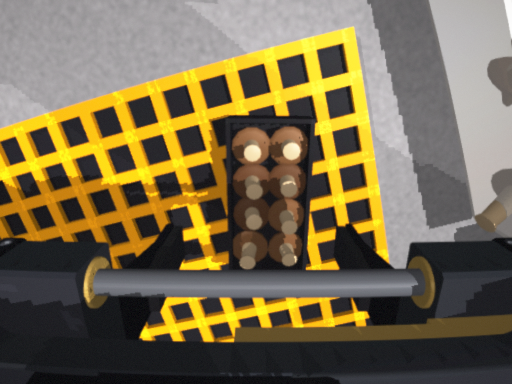

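Call:
drive_tool(increments=[3,5,0,-0.3,4,4,10,0,0,0,20,0,0,0,20,0,0,0,15,0,0,0,7,0,0,0,0,0,0,0,0,0,0,0,0,0,0,0,0,0])

```text
time: 38.8
ee_pos: [0.447, 0.3691, 0.0129]
orientation: [180.0, 0.0, 166.0]
wrist_force: [-1.0, 0.9, -0.2]
width: 0.0869
```

Call:
drive_tool(increments=[0,0,0,0,0,0,0,0,0,0,0,0,0,0,0,0,0,0,0,0,0,0,0,0,0,0,-5,0,0,0,-20,0,0,0,-40,0,0,0,-40,0], jaw=1)

```text
time: 40.05
ee_pos: [0.4469, 0.3689, 0.12]
orientation: [180.0, 0.0, 166.0]
wrist_force: [1.3, -0.2, -2.5]
width: 0.0594
```

```bash
python3 - <<'E'
from h import *
im,c=snap('wrist','w17.png')
go(s2w(-.090,-.08,.12),176.3); print(r.sense()['width'],r.sense()['wrist_force'])
E
```

```text
pos [0.4492 0.3705 0.1257] ori [179.58   0.21 165.99] t 40.1 turn -10.3 shift [-106.  -572.9    5.7]
0.06013809082702383 [3.34488715 1.91984449 2.37082764]
```

View pics/w17.png

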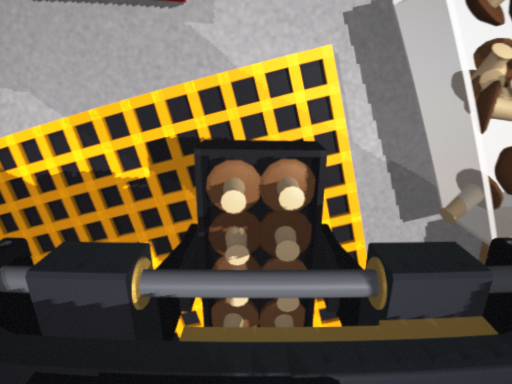

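Call:
drive_tool(increments=[0,0,0,-5.2,0,0,0,-5.1,-6,-38,0,0,-6,-38,0,0,-6,-38,0,0,-6,-38,0,0,-6,-38,0,0,-6,-38,0,0,-6,-38,0,0,-6,-38,0,0])

```text
time: 41.35
ee_pos: [0.4756, 0.0613, 0.1187]
orientation: [179.9, 0.1, 176.3]
wrist_force: [0.1, 0.2, -2.2]
width: 0.0596
```

Call:
drive_tool(increments=[-7,-38,0,0,-7,-38,0,0,-7,-38,0,0,-7,-38,0,0,-7,-38,0,0,-7,-38,0,0,-10,-38,0,0,0,0,10,0,0,0,20,0,0,0,0,0])

```text
time: 42.6
ee_pos: [0.5094, -0.2052, 0.0869]
orientation: [179.9, -0.1, 176.4]
wrist_force: [-0.5, 0.4, -1.4]
width: 0.06
```

```bash
python3 - <<'E'
from h import *
go(s2w(-.090,-.08,.053),176.3)
E
```

```text
pos [ 0.5094 -0.2052  0.0869] ori [ 1.7995e+02 -1.2000e-01  1.7638e+02] t 42.6 turn 0.1 shift [-8.7 -2.3 33.9]
```

Call:
drive_tool(increments=[-4,-1,10,0,-4,-1,10,0,0,0,8,0,0,0,5,0,-6,0,0,0,-8,0,0,0,-6,0,0,0,-4,0,0,0,0,0,0,0,0,0,0,0])

```text
time: 43.85
ee_pos: [0.5418, -0.2104, 0.0545]
orientation: [180.0, -0.0, 176.3]
wrist_force: [0.1, -0.4, -2.7]
width: 0.0599
```

```bash
python3 - <<'E'
from h import *
go(s2w(-.062,-.08,.053),176.3); print(w2s(r.sense()['ee_pos']),r.sense()['wrist_force'])
E
```

```text
pos [ 0.5418 -0.2104  0.0545] ori [ 1.7999e+02 -2.0000e-02  1.7633e+02] t 43.85 turn 0.0 shift [-4.2  0.8  1.5]
[-0.06615457 -0.08083872  0.05445689] [ 0.06747167 -0.36123259 -2.6935509 ]
```

Call:
drive_tool(increments=[-1,0,0,0,-1,0,0,0,-1,0,0,0,-1,0,0,0,0,0,0,0,0,0,0,0,0,0,0,0,0,0,0,0,0,0,0,0,0,0,0,0])

```text
time: 45.1
ee_pos: [0.546, -0.2106, 0.0545]
orientation: [180.0, -0.0, 176.3]
wrist_force: [-0.2, 0.9, -3.4]
width: 0.0596
```

```bash
python3 - <<'E'
from h import *
go(s2w(-.060,-.08,.053),176.3); print(w2s(r.sense()['ee_pos']),r.sense()['wrist_force'])
im,c=snap('wrist','w18.png')
E
```

```text
pos [ 0.546  -0.2106  0.0545] ori [ 1.7999e+02 -1.0000e-02  1.7634e+02] t 45.1 turn 0.0 shift [-2.   0.7  1.5]
[-0.06196448 -0.08072801  0.05447679] [-0.2248708   0.89323364 -3.43815619]
```

View pics/w18.png

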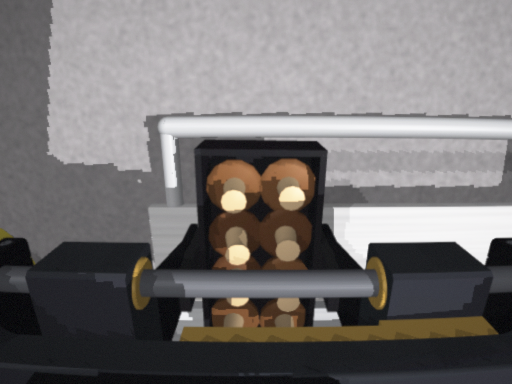

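Now push slowly in small steps, watching for the force rise at the back stop.

Call:
drive_tool(increments=[-0.5,0,0,0,0,0,0,0,-0.5,0,0,0,0,0,0,0,-0.5,0,0,0,0,0,0,0,-0.5,0,0,0,0,0,0,0,-0.5,0,0,0,0,0,0,0])

```text
time: 46.4
ee_pos: [0.5477, -0.2107, 0.0543]
orientation: [180.0, -0.1, 176.3]
wrist_force: [-5.7, 1.1, -0.7]
width: 0.0598
```

Call:
drive_tool(increments=[-0.5,0,0,0,0,0,0,0,-0.5,0,0,0,0,0,0,0,-0.5,0,0,0,0,0,0,0,0,0,0,0,0,0,0,0,0,0,0,0,0,0,0,0])

```text
time: 47.65
ee_pos: [0.5478, -0.2109, 0.054]
orientation: [179.9, -0.2, 176.3]
wrist_force: [-11.2, 2.3, 2.4]
width: 0.0599
```

```bash
python3 - <<'E'
from h import *
print(w2s(r.sense()['ee_pos']),r.sense()['wrist_force'])
E
```

```text
[-0.0601468  -0.08092245  0.05395443] [-11.17390458   2.31889682   2.36113783]
```

At x = -60.2 mm it stopped with 11 N, so tray B is against the back stop. I'll back off, shift C to the middle lane and slide it in.

Call:
drive_tool(increments=[2,0,-1,0,12,0,0,0,12,5,0,0,0,20,0,0,0,25,0,0,0,25,0,0,0,6,1,0,0,0,1,0,0,0,0,0,0,0,0,0])

```text
time: 48.9
ee_pos: [0.529, -0.1294, 0.0536]
orientation: [-180.0, 0.0, 176.3]
wrist_force: [0.7, 0.3, -2.6]
width: 0.0597
```

```bash
python3 - <<'E'
from h import *
go(s2w(-.016,0,.051),176.3)
E
```

```text
pos [ 0.529  -0.1294  0.0536] ori [-1.7998e+02  1.0000e-02  1.7625e+02] t 48.9 turn -0.0 shift [-68.1   0.8   2.6]
```

Call:
drive_tool(increments=[-8,1,0.5,0,-10,0,0,0,-10,0,0,0,-10,0,0,0,-10,0,0,0,-10,0,0,0,-8,0,0,0,0,0,1,0,0,0,1,0,0,0,0,0])

```text
time: 50.15
ee_pos: [0.5948, -0.1315, 0.0509]
orientation: [180.0, -0.0, 176.3]
wrist_force: [-0.3, 0.1, -2.0]
width: 0.0601
```

Call:
drive_tool(increments=[0,0,0,0,0,0,0,0,0,0,0,0,0,0,0,0,0,0,-20,0,0,0,-30,0,0,0,-20,0,45,0,0,0,45,0,0,0,0,0,0,0], jaw=-0.7)

```text
time: 51.4
ee_pos: [0.5028, -0.1257, 0.1214]
orientation: [179.8, -0.0, 176.3]
wrist_force: [1.0, -0.1, -0.6]
width: 0.0739
```

Call:
drive_tool(increments=[0,0,0,0,0,0,0,0,0,0,20,0,0,0,20,0,0,0,16,0,0,0,10,0,0,0,3,0,-5,0,0,0,-5,0,0,0,-5,0,0,0], jaw=0.3)

```text
time: 52.65
ee_pos: [0.5211, -0.1268, 0.0524]
orientation: [180.0, 0.0, 176.3]
wrist_force: [-0.3, -0.1, -0.6]
width: 0.0303
```

```bash
python3 - <<'E'
from h import *
go(s2w(-.0115,0,.053),176.3); print(w2s(r.sense()['ee_pos']),r.sense()['wrist_force'])
im,c=snap('wrist','w19.png')
E
```

```text
pos [ 0.5211 -0.1268  0.0524] ori [1.7999e+02 5.0000e-02 1.7635e+02] t 52.65 turn 0.0 shift [-80.7  -1.3  -0.6]
[-0.09220782  0.00129471  0.05241667] [-0.32386332 -0.09771747 -0.55346216]
```

View pics/w19.png

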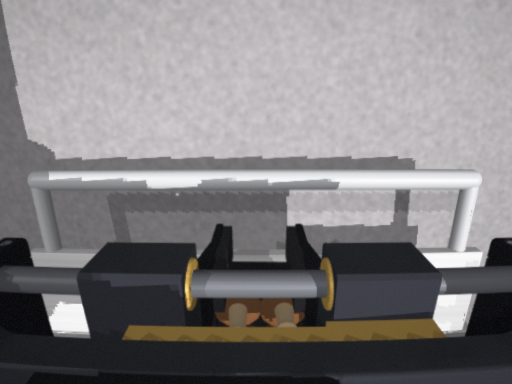

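Call:
drive_tool(increments=[-6,0,0,0,-8,0,0,0,-10,0,0,0,-14,0,0,0,-20,0,0,0,-22,0,0,0,0,0,0,0,0,0,0,0,0,0,0,0,0,0,0,0])

```text
time: 53.95
ee_pos: [0.6002, -0.1317, 0.0522]
orientation: [180.0, 0.0, 176.3]
wrist_force: [0.2, 0.4, -0.2]
width: 0.0305
```

```bash
python3 - <<'E'
from h import *
print(w2s(r.sense()['ee_pos']),r.sense()['wrist_force'])
E
```

```text
[-0.01296865  0.00143832  0.05219856] [ 0.16515247  0.36851205 -0.17399032]
```

Call:
drive_tool(increments=[4,0,0,0,20,0,0,0,35,0,0,0,35,0,-20,0,20,0,-30,0,0,0,-20,0,0,0,0,0,0,0,0,0,0,0,0,0,0,0,0,0])

```text
time: 55.2
ee_pos: [0.486, -0.1247, 0.1214]
orientation: [-180.0, -0.1, 176.3]
wrist_force: [-0.2, 0.3, -0.6]
width: 0.03
```

```bash
python3 - <<'E'
from h import *
im,c=snap('wrist','w20.png')
print(w2s(r.sense()['ee_pos']))
g=cv2.cvtColor(cv2.imread('pics/w20.png'),cv2.COLOR_BGR2GRAY)
for col in (240,262,280): print(g[290:340,col])
for X in (-.004,0,.002): print(X,proj(c,s2w(X,0,.0455)))
print('floor edge',proj(c,s2w(-.008,0,.045)))
im,c=snap('top','t20.png')
cv2.imwrite('pics/t20z.png',cv2.resize(cv2.imread('pics/t20.png')[85:225,245:400],None,fx=4,fy=4,interpolation=cv2.INTER_CUBIC))
E
```

```text
[-0.12721603  0.00103839  0.12153182]
[133 128 126 122 119 112 114 153 220 240 241 241 241 241 241 243 243 242
 243 242 188 170 206 143 116 113 114 116 150 213 230 230 231 234 232 227
 199 135  97  92  92  92  91  91  78  76  76  77  74  77]
[135 129 125 122 117 112 112 151 219 240 241 242 242 242 241 243 244 244
 245 244 191 152 160 131 111 110 110 113 146 211 229 230 231 233 230 227
 198 132  97  91  92  93  93  93  92  92  92  91  93  92]
[134 128 123 122 118 113 112 144 202 225 226 226 227 227 226 228 229 229
 231 231 175 144 132 109  95  94  94  98 131 189 211 210 213 213 210 208
 190 139  98  90  91  92  91  93  92  91  87  78  76  75]
-0.004 [256.84342385 322.29693635]
0 [256.8522706  325.70061323]
0.002 [256.85667675 327.38904617]
floor edge [256.83851506 318.49105993]
```

View pics/w20.png

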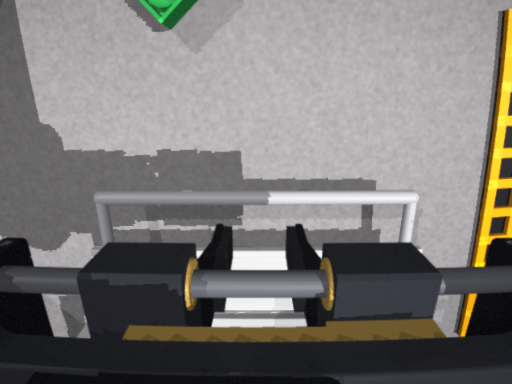

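View pics/t20z.png

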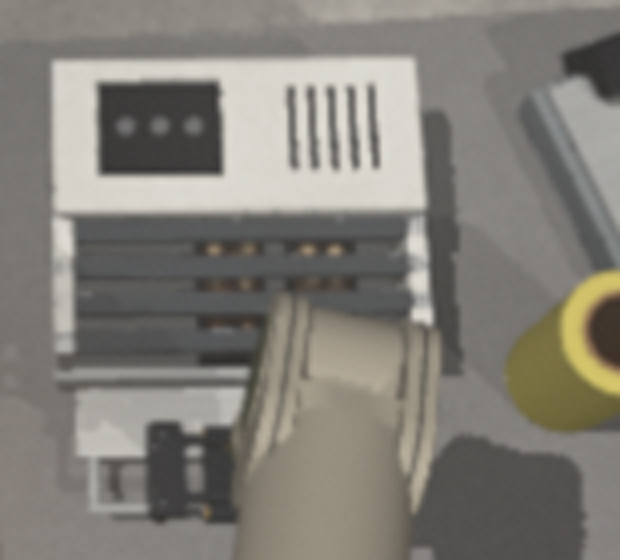

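Tray C's front edge is at +1.3 mm or further: the floor is visible right up to the gripper's edge. I can confirm it by pushing with tray A, so fetch A now.

```bash
python3 - <<'E'
from h import *
go([.59,.195,.22],175)
E
```

```text
pos [ 0.4862 -0.1247  0.1217] ori [-1.7998e+02 -4.0000e-02  1.7633e+02] t 55.3 turn 1.3 shift [-75.5 327.6 -98.3]
```

Call:
drive_tool(increments=[0,0,-33,1.3,0,0,-33,0,0,20,-32,0,-10,44,0,0,-10,44,0,0,-11,44,0,0,-11,44,0,0,-11,44,0,0,-11,44,0,0,-11,44,0,0], jaw=-1)

```text
time: 56.55
ee_pos: [0.5898, 0.1971, 0.2197]
orientation: [-180.0, -0.0, 175.0]
wrist_force: [0.3, -0.6, -0.0]
width: 0.0866
```

Call:
drive_tool(increments=[0,0,0,0,0,0,0,0,0,0,0,0,0,0,0,0,0,0,0,0,0,0,0,0,0,0,0,0,0,0,0,0,0,0,0,0,0,0,0,0])

```text
time: 57.8
ee_pos: [0.5895, 0.1957, 0.22]
orientation: [180.0, -0.0, 175.0]
wrist_force: [-0.3, 0.3, 1.0]
width: 0.0866
```

```bash
python3 - <<'E'
from h import *
im,c=snap('wrist','w21.png')
go([.607,.203,.08],175)
a=np.radians(-5); u=np.array([np.cos(a),np.sin(a)]);v=np.array([-u[1],u[0]])
print([proj(c,[*(np.array([.607,.203])+i*.06*u+j*.03*v),.036]).round() for i,j in [(-1,-1),(-1,1),(1,1),(1,-1)]])
im,c=snap('top','t21.png')
E
```

```text
pos [0.5895 0.1957 0.22  ] ori [180.     0.   175.04] t 57.85 turn 0.0 shift [-16.8   8.8 140. ]
[array([239., 128.]), array([294., 128.]), array([290., 228.]), array([241., 228.])]
```

View pics/w21.png

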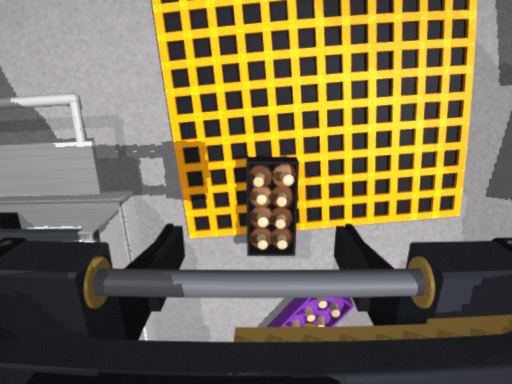

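View pics/t21.png

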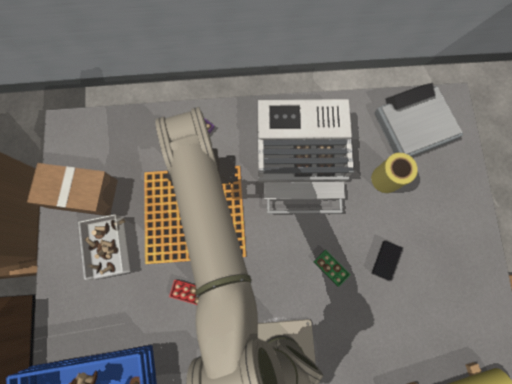

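Tray A has been knocked about 3 cm further from the robot. Its rim corners are now (247,158), (298,158), (295,255) and (247,255), and it slightly overhangs the mat. I'll re-measure it.

```bash
python3 - <<'E'
from h import *
c=vision.calibration('wrist')
m=tray(c,[(247.5,158),(298.5,158),(295.5,255),(247.5,255)],f=1)
go([m[0],m[1]-.002,.08],175)
E
```

```text
centre [0.6423 0.2077 0.036 ] L 0.12313456728957795 W 0.05872513197944999 ang -5.05
pos [0.5894 0.1957 0.22  ] ori [180.    -0.   175.04] t 57.9 turn 0.0 shift [-51.8  14.6 140. ]
```

Call:
drive_tool(increments=[-17,5,0,0,-17,5,0,0,-18,5,0,0,0,0,30,0,0,0,30,0,0,0,30,0,0,0,30,0,0,0,15,0,0,0,0,0,0,0,0,0])

```text
time: 59.15
ee_pos: [0.6433, 0.2063, 0.0864]
orientation: [180.0, 0.1, 175.0]
wrist_force: [1.0, -0.2, 0.6]
width: 0.0872
```

```bash
python3 - <<'E'
from h import *
go([.6423,.2065,.013],175)
im,c=snap('wrist','w22.png')
a=np.radians(-5); u=np.array([np.cos(a),np.sin(a)]);v=np.array([-u[1],u[0]])
print([proj(c,[*(np.array([.6423,.2065])+i*.06*u+j*.03*v),.036]).round() for i,j in [(-1,-1),(-1,1),(1,1),(1,-1)]])
E
```

```text
pos [0.6433 0.2063 0.0864] ori [1.7995e+02 9.0000e-02 1.7504e+02] t 59.15 turn 0.0 shift [ 1.   0.2 73.4]
[array([213., 125.]), array([302., 125.]), array([296., 279.]), array([220., 279.])]
```

View pics/w22.png

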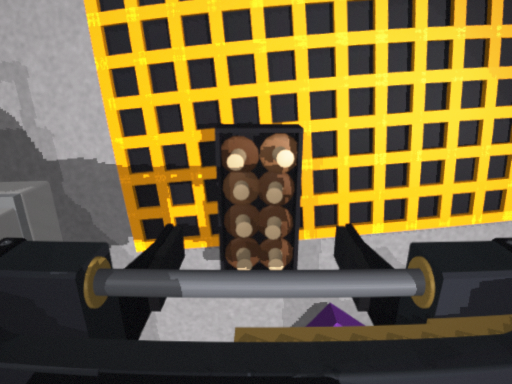

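The prediction matches the picture, with near rim corners at (217,126) and (302,127). I'll lower and grip.

Call:
drive_tool(increments=[1,0,20,0,0,0,20,0,0,0,17,0,0,0,10,0,0,0,6,0,0,0,0,0,0,0,0,0,0,0,0,0,0,0,0,0,0,0,0,0])

```text
time: 60.45
ee_pos: [0.6416, 0.2063, 0.0122]
orientation: [180.0, 0.0, 175.0]
wrist_force: [-0.1, 0.7, -0.4]
width: 0.087
```

Call:
drive_tool(increments=[0,0,0,0,0,0,0,0,0,0,0,0,0,0,0,0,0,0,0,0,0,0,0,0,0,0,-5,0,0,0,-20,0,0,0,-40,0,0,0,-40,0], jaw=1)

```text
time: 61.7
ee_pos: [0.6417, 0.206, 0.1196]
orientation: [180.0, 0.0, 175.0]
wrist_force: [0.1, 0.6, -2.1]
width: 0.0596
```

```bash
python3 - <<'E'
from h import *
im,c=snap('wrist','w23.png')
go(s2w(-.090,0,.12),176.3); print(r.sense()['width'])
E
```

```text
pos [0.6444 0.2065 0.1258] ori [179.78   0.42 175.01] t 61.75 turn -1.3 shift [  99.3 -341.8    5.8]
0.05972512665974492
```

View pics/w23.png

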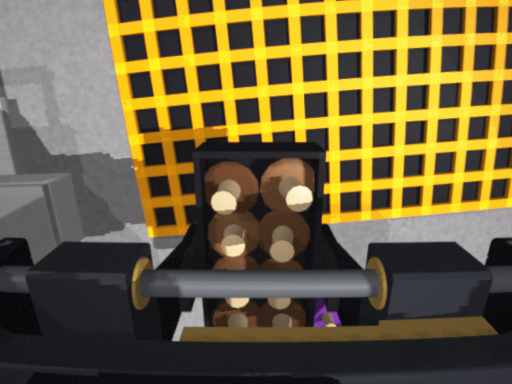

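Call:
drive_tool(increments=[19,-10,0,-1.3,26,-10,0,0,26,-20,0,0,26,-35,0,0,0,-44,0,0,0,-44,0,0,0,-44,0,0,0,-44,0,0,0,-44,0,0,0,-44,0,0])

```text
time: 63.0
ee_pos: [0.523, -0.127, 0.1183]
orientation: [179.9, 0.1, 176.3]
wrist_force: [1.1, 0.6, -2.5]
width: 0.0598
```

```bash
python3 - <<'E'
from h import *
go(s2w(-.090,0,.054),176.3)
E
```

```text
pos [ 0.523  -0.127   0.1183] ori [1.7995e+02 1.0000e-01 1.7632e+02] t 63.0 turn 0.0 shift [-0.3 -1.2 64.3]
```

Call:
drive_tool(increments=[0,0,15,0,0,0,20,0,0,0,16,0,0,0,10,0,-3,0,3,0,-8,0,0,0,-8,0,0,0,-6,0,0,0,-3,0,0,0,0,0,0,0])

```text
time: 64.25
ee_pos: [0.5509, -0.1274, 0.053]
orientation: [-180.0, -0.0, 176.3]
wrist_force: [0.3, -0.4, -1.0]
width: 0.0599
```

Call:
drive_tool(increments=[-0.5,0,0,0,0,0,0,0,-0.5,0,0,0,0,0,0,0,-0.5,0,0,0,0,0,0,0,-0.5,0,0,0,0,0,0,0,0,0,0,0,0,0,0,0])

```text
time: 65.5
ee_pos: [0.5522, -0.1274, 0.0528]
orientation: [180.0, -0.1, 176.3]
wrist_force: [-4.7, -0.8, 0.9]
width: 0.0598
```

```bash
python3 - <<'E'
from h import *
print(w2s(r.sense()['ee_pos']),r.sense()['wrist_force'])
im,c=snap('wrist','w24.png')
z=r.sense()['ee_pos'][2]+.023; R=toolR()
g=cv2.cvtColor(cv2.imread('pics/w24.png'),cv2.COLOR_BGR2GRAY)
print(g[130:160,260])
E
```

```text
[-0.06106244  0.00271335  0.05280344] [-4.68686794 -0.81061592  0.88470331]
[215 202 189 176 153 127 106 107 106 105 102  85  45  23  22  18  16  20
  19  24  19  31  43  46  42  43  45  40  30  26]
```

Call:
drive_tool(increments=[-0.5,0,0,0,0,0,0,0,-0.5,0,0,0,0,0,0,0,-0.5,0,0,0,0,0,0,0,0,0,0,0,0,0,0,0,0,0,0,0,0,0,0,0])

```text
time: 66.8
ee_pos: [0.5523, -0.1274, 0.0524]
orientation: [180.0, -0.2, 176.3]
wrist_force: [-11.0, 1.1, 4.1]
width: 0.0603
```

```bash
python3 - <<'E'
from h import *
print(w2s(r.sense()['ee_pos']),r.sense()['wrist_force'])
c=vision.calibration('wrist'); R=toolR(); e=r.sense()['ee_pos']
for row in (142,143): print((R.T@(onz(c,260,row,e[2]+.0225)-e)).round(4))
go(s2w(-.088,.08,.056),176.3)
E
```

```text
[-0.0610362   0.00265206  0.05238939] [-10.99352189   1.07592152   4.11794476]
[ 0.061   0.0014 -0.0222]
[ 0.0605  0.0014 -0.0222]
pos [ 0.5523 -0.1274  0.0524] ori [179.96  -0.25 176.33] t 66.8 turn 0.0 shift [27.  77.3 -3.6]
```

```bash
python3 - <<'E'
import cv2
for f in ('w8','w9','w18','w24'):
    g=cv2.cvtColor(cv2.imread(f'pics/{f}.png'),cv2.COLOR_BGR2GRAY); print(f,[g[136:152,c].tolist() for c in (215,300)])
E
```

```text
w8 [[118, 88, 39, 23, 24, 25, 24, 23, 19, 31, 39, 48, 50, 50, 49, 50], [108, 67, 29, 26, 25, 24, 29, 26, 27, 31, 46, 56, 55, 57, 56, 54]]
w9 [[222, 119, 39, 20, 19, 18, 16, 20, 18, 20, 28, 39, 36, 39, 39, 39], [224, 132, 44, 20, 15, 21, 17, 18, 19, 26, 36, 43, 45, 43, 44, 43]]
w18 [[141, 100, 104, 84, 32, 22, 20, 23, 21, 19, 18, 22, 27, 35, 43, 41], [146, 149, 181, 180, 150, 57, 18, 22, 19, 20, 20, 21, 20, 29, 40, 46]]
w24 [[106, 108, 110, 109, 108, 88, 36, 21, 20, 23, 21, 22, 20, 24, 21, 33], [162, 178, 180, 181, 178, 151, 71, 26, 15, 22, 24, 22, 17, 18, 22, 34]]
```

Allowing for grip offsets, both tests put the home edge at about +1.1 mm in my station frame, so trays B and C are both home. Now tray A goes to the left lane.

Call:
drive_tool(increments=[3,0,-2,0,12,0,-1,0,12,5,0,0,0,20,0,0,0,25,0,0,0,22,0,0,0,5,0,0,0,0,0,0,0,0,0,0,0,0,0,0])

```text
time: 68.05
ee_pos: [0.5322, -0.0498, 0.056]
orientation: [-180.0, 0.0, 176.3]
wrist_force: [0.7, -0.6, -2.7]
width: 0.0597
```

```bash
python3 - <<'E'
from h import *
go(s2w(-.016,.08,.051),176.3)
E
```

```text
pos [ 0.5322 -0.0498  0.056 ] ori [-179.99    0.    176.26] t 68.05 turn -0.0 shift [-70.1   1.2   5. ]
```

Call:
drive_tool(increments=[-8,1,1,0,-10,0,1,0,-10,0,0,0,-10,0,0,0,-12,0,0,0,-12,0,0,0,-8,0,0,0,0,0,1.5,0,0,0,1.5,0,0,0,0,0])

```text
time: 69.3
ee_pos: [0.6018, -0.0523, 0.0508]
orientation: [180.0, -0.0, 176.3]
wrist_force: [-0.4, -0.8, -2.4]
width: 0.0601
```

Call:
drive_tool(increments=[0,0,0,0,0,0,0,0,0,0,0,0,0,0,0,0,0,0,-20,0,0,0,-30,0,0,0,-20,0,45,0,0,0,45,0,0,0,0,0,0,0], jaw=-0.7)

```text
time: 70.55
ee_pos: [0.51, -0.0463, 0.1214]
orientation: [179.8, -0.1, 176.3]
wrist_force: [0.7, 0.7, 0.1]
width: 0.0738
```

```bash
python3 - <<'E'
from h import *
print(w2s(r.sense()['ee_pos']))
im,c=snap('wrist','w25.png')
E
```

```text
[-0.10849093  0.0808292   0.12139469]
```

View pics/w25.png

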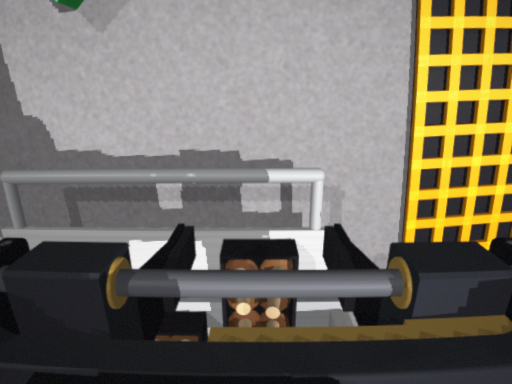

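Call:
drive_tool(increments=[0,0,0,0,0,0,0,0,0,0,20,0,0,0,20,0,0,0,16,0,0,0,10,0,0,0,3,0,-5,0,0,0,-5,0,0,0,-5,0,0,0], jaw=0.3)

```text
time: 71.85
ee_pos: [0.5282, -0.0475, 0.0524]
orientation: [180.0, 0.0, 176.3]
wrist_force: [0.5, 1.0, 0.1]
width: 0.0301
```

```bash
python3 - <<'E'
from h import *
go(s2w(-.0125,.08,.053),176.3)
E
```

```text
pos [ 0.5282 -0.0475  0.0524] ori [1.7998e+02 5.0000e-02 1.7634e+02] t 71.85 turn 0.0 shift [-77.7  -0.8  -0.6]
```

Call:
drive_tool(increments=[-6,0,0,0,-8,0,0,0,-10,0,0,0,-13,0,0,0,-19,0,0,0,-22,0,0,0,0,0,0,0,0,0,0,0,0,0,0,0,0,0,0,0])

```text
time: 73.1
ee_pos: [0.6053, -0.0524, 0.0522]
orientation: [180.0, 0.0, 176.3]
wrist_force: [-0.7, 0.2, -0.0]
width: 0.0308
```

```bash
python3 - <<'E'
from h import *
print(w2s(r.sense()['ee_pos']),r.sense()['wrist_force'])
E
```

```text
[-0.01299974  0.08095233  0.05223456] [-0.70971631  0.21778432 -0.02529127]
```

Call:
drive_tool(increments=[4,0,0,0,20,0,0,0,35,0,0,0,35,0,-20,0,30,0,-30,0,20,0,-20,0,20,0,-20,0,0,0,-20,0,0,0,0,0,0,0,0,0])

```text
time: 74.35
ee_pos: [0.4413, -0.0421, 0.1614]
orientation: [180.0, -0.0, 176.3]
wrist_force: [-0.0, -0.7, 0.0]
width: 0.0306
```

```bash
python3 - <<'E'
from h import *
im,c=snap('wrist','w27.png')
g=cv2.cvtColor(cv2.imread('pics/w27.png'),cv2.COLOR_BGR2GRAY)
print(w2s(r.sense()['ee_pos']))
for y in (.08,0,-.08):
    print(y,'floor',proj(c,s2w(-.008,y,.045)),'edge1',proj(c,s2w(.001,y,.0455)),'edge-2',proj(c,s2w(-.002,y,.0455)))
im,c=snap('top','t27.png')
cv2.imwrite('pics/t27z.png',cv2.resize(cv2.imread('pics/t27.png')[85:225,245:400],None,fx=4,fy=4,interpolation=cv2.INTER_CUBIC))
E
```

```text
[-0.17743097  0.08054526  0.16123181]
0.08 floor [257.45406514 330.12445786] edge1 [257.46134576 336.80480417] edge-2 [257.45818877 334.70011311]
0 floor [185.61039133 329.45403521] edge1 [186.18944223 336.11281088] edge-2 [185.96512308 334.01410693]
-0.08 floor [115.58673022 327.62709884] edge1 [116.70266308 334.22351717] edge-2 [116.27119908 332.14218028]
```

View pics/w27.png

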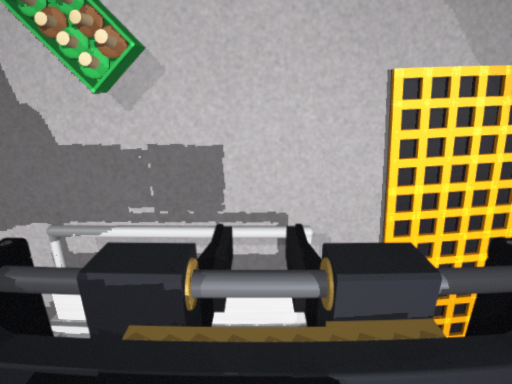

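View pics/t27z.png

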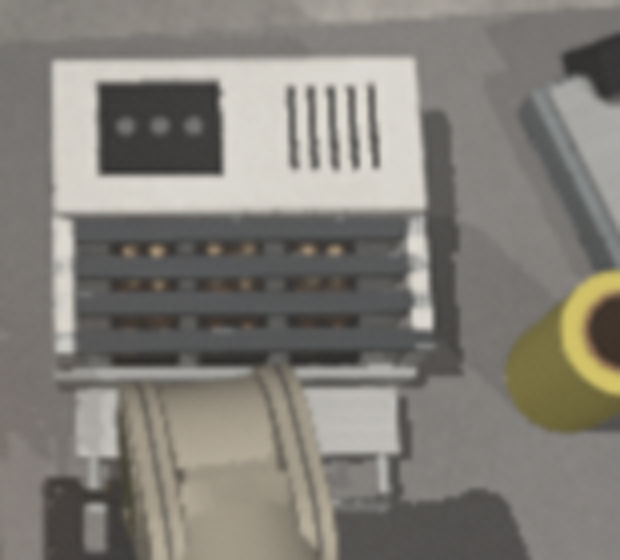

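Call:
drive_tool(increments=[-20,0,0,0,-25,0,0,0,-25,0,20,0,0,0,20,0,0,0,0,0,0,0,0,0,0,0,0,0,0,0,0,0,0,0,0,0,0,0,0,0], jaw=-1)

```text
time: 75.7
ee_pos: [0.5115, -0.0465, 0.1221]
orientation: [180.0, 0.0, 176.3]
wrist_force: [0.1, 0.2, 0.4]
width: 0.0871
```

```bash
python3 - <<'E'
from h import *
im,c=snap('wrist','w28.png')
g=cv2.cvtColor(cv2.imread('pics/w28.png'),cv2.COLOR_BGR2GRAY)
print(w2s(r.sense()['ee_pos']))
for y in (.08,0): print(y,'floor',proj(c,s2w(-.008,y,.045)),'edge1',proj(c,s2w(.001,y,.0455)),'edge-2',proj(c,s2w(-.002,y,.0455)))
for col in (250,270,180): print(g[294:330,col])
cv2.imwrite('pics/w28z.png',cv2.resize(cv2.imread('pics/w28.png')[225:345,120:380],None,fx=3,fy=3,interpolation=cv2.INTER_CUBIC))
E
```

```text
[-0.1069874   0.08074234  0.12211594]
0.08 floor [257.04571309 299.76505231] edge1 [257.0577708  308.19941146] edge-2 [257.05265276 305.5244071 ]
0 floor [170.02657374 299.00416015] edge1 [170.84083336 307.39639638] edge-2 [170.52304349 304.73359507]
[104 100  96  92  95 123 183 215 217 216 218 217 212 206 148  69  22  18
  17  17  11  14  17  16  15  11  17  14  18  13  15  19  32  65  79  81]
[106 100  96  92  99 140 193 217 219 218 218 218 215 211 203 109  33  17
  18   9  14  17  12  17  15   8  13  10  14  15  16  16  30  66  81  81]
[ 64  60  59  75 100 145 207 213 212 212 214 212 207 180 106  34  16  16
  17  17  13  18  15  16  12  12  14  17  15  10  18  17  14  14  16  17]
```

View pics/w28z.png

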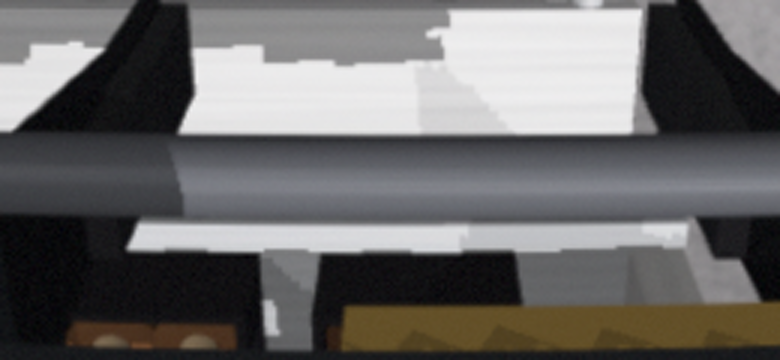

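Tray A's edge is at +1.3 mm and C's at +1.2 mm, so all three are home. Now I'll turn to grip the bar and close the flap.

Call:
drive_tool(increments=[0,0,-6,9,0,0,-6,9,0,0,-6,9,0,0,0,9,0,0,0,9,0,0,0,9,0,0,0,9,0,0,0,9,0,0,0,9,0,0,0,9], jaw=0.3)

```text
time: 77.0
ee_pos: [0.5114, -0.0465, 0.1401]
orientation: [180.0, -0.0, 86.0]
wrist_force: [-0.1, -0.1, -0.4]
width: 0.0307
```

Call:
drive_tool(increments=[-16,-4,0,0,-16,-4,0,0,-16,-4,0,0,-16,-4,0,0,-16,-3,0,0,0,0,0,0,0,0,0,0,0,0,0,0,0,0,0,0,0,0,0,0])

```text
time: 78.25
ee_pos: [0.4874, -0.1249, 0.14]
orientation: [-180.0, -0.0, 86.4]
wrist_force: [-0.7, -0.8, -0.4]
width: 0.0304
```

```bash
python3 - <<'E'
from h import *
go(s2w(-.126,0,.021),86.3)
im,c=snap('wrist','w29.png')
for y in (.13,.08,0): print(proj(c,s2w(-.126,y,.04)))
E
```

```text
pos [ 0.4874 -0.1249  0.14  ] ori [-180.     -0.     86.37] t 78.25 turn 0.1 shift [-9.00e-01 -1.00e-01  1.19e+02]
[259.64545863  29.70317361]
[259.55431422  96.09394637]
[259.41798887 190.15939491]
```

View pics/w29.png

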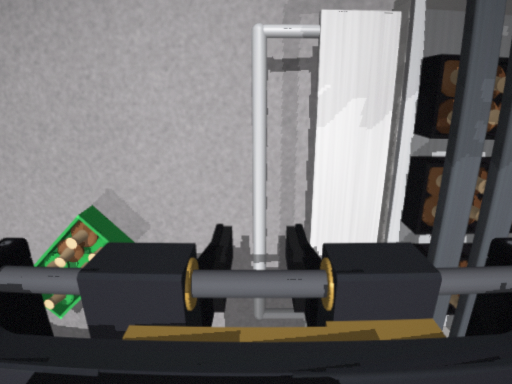

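The bar is at column 259, midway between the fingers. I'll descend and grip it.

Call:
drive_tool(increments=[0,0,20,0,0,0,25,0,0,0,25,0,0,0,22,0,0,0,15,0,0,0,10,0,0,0,0,0,0,0,0,0,0,0,0,0,0,0,0,0])

```text
time: 79.55
ee_pos: [0.4876, -0.1251, 0.0233]
orientation: [180.0, -0.0, 86.3]
wrist_force: [0.1, -0.2, -0.6]
width: 0.0303
```

Call:
drive_tool(increments=[0,0,0,0,0,0,0,0,0,0,0,0,0,0,0,0,0,0,0,0,0,0,0,0,0,0,0,0,0,0,0,0,0,0,0,0,0,0,0,0], jaw=1)

```text
time: 80.8
ee_pos: [0.4877, -0.1252, 0.0231]
orientation: [180.0, 0.0, 86.3]
wrist_force: [5.3, -0.7, -2.2]
width: 0.0109
```

Call:
drive_tool(increments=[0,0.2,-8.8,0,0,0.9,-8.8,0,0,1.6,-8.7,0,0,2.2,-8.5,0,0,2.9,-8.3,0,0,3.5,-8.1,0,0,4.2,-7.7,0,0,4.7,-7.4,0,0,5.3,-7,0,0,5.9,-6.6,0])

```text
time: 82.05
ee_pos: [0.5157, -0.127, 0.1026]
orientation: [-179.6, -0.1, 86.3]
wrist_force: [-14.6, 2.4, 5.9]
width: 0.0111
```

Call:
drive_tool(increments=[0,6.4,-6.1,0,0,6.8,-5.5,0,0,7.2,-5,0,0,7.6,-4.4,0,0,7.9,-3.8,0,0,8.2,-3.2,0,0,8.4,-2.5,0,0,8.6,-1.9,0,0,8.7,-1.2,0,0,8.8,-0.5,0])

```text
time: 83.3
ee_pos: [0.5972, -0.1323, 0.1374]
orientation: [-180.0, -0.0, 86.3]
wrist_force: [-4.5, 0.3, 2.9]
width: 0.0108
```

```bash
python3 - <<'E'
from h import *
go(s2w(-.016,0,.135),86.3); s=r.sense();print(s['width'],s['wrist_force'],w2s(s['ee_pos']))
E
```

```text
pos [ 0.5972 -0.1323  0.1374] ori [-1.7995e+02 -2.0000e-02  8.6330e+01] t 83.3 turn 0.0 shift [-0.6 -0.1  2.4]
0.010761163316487604 [-4.46618024  0.3243472   2.92000322] [-0.01587764  0.00063413  0.13742499]
```

Nearly closed. I'll push a few more mm inward until the force shows the stop.

Call:
drive_tool(increments=[0,1,0,0,0,0,0,0,0,1,0,0,0,0,0,0,0,1,0,0,0,0,0,0,0,0,0,0,0,0,0,0,0,0,0,0,0,0,0,0])

```text
time: 84.55
ee_pos: [0.5976, -0.1324, 0.1374]
orientation: [-179.7, -0.1, 86.3]
wrist_force: [-20.2, 3.8, 17.2]
width: 0.0108
```

```bash
python3 - <<'E'
from h import *
s=r.sense();print(s['width'],s['wrist_force'],w2s(s['ee_pos']))
E
```

```text
0.01079548585917471 [-20.21003624   3.84252935  17.23186089] [-0.01550105  0.00061359  0.13741106]
```

Call:
drive_tool(increments=[0,-1.5,0,0,0,0,0,0,0,0,0,0,0,0,0,0,0,0,0,0,0,0,0,0,0,0,-20,0,0,0,-40,0,0,0,-40,0,0,0,0,0], jaw=0.2)

```text
time: 85.8
ee_pos: [0.6, -0.1333, 0.2414]
orientation: [179.7, 0.0, 86.3]
wrist_force: [0.3, -0.8, 0.2]
width: 0.0347
```

Call:
drive_tool(increments=[0,-40,-10,0,0,-40,-10,0,40,-30,0,0,40,0,0,0,40,0,0,0,40,0,0,0,40,0,0,0,40,0,0,0,40,0,0,0,0,0,0,0])

```text
time: 87.05
ee_pos: [0.5111, 0.15, 0.2584]
orientation: [-180.0, 0.1, 86.5]
wrist_force: [-1.4, 0.2, -0.3]
width: 0.0346
```

```bash
python3 - <<'E'
from h import *
im,c=snap('top','t31.png'); im,cs=snap('scene','s31.png')
print('bar pred',[(proj(c,s2w(-.016,y,.154)).round(1),proj(cs,s2w(-.016,y,.154)).round(1)) for y in (.13,-.13)])
cv2.imwrite('pics/t31z.png',cv2.resize(cv2.imread('pics/t31.png')[85:195,245:365],None,fx=5,fy=5,interpolation=cv2.INTER_CUBIC))
cv2.imwrite('pics/s31z.png',cv2.resize(cv2.imread('pics/s31.png')[155:260,130:255],None,fx=5,fy=5,interpolation=cv2.INTER_CUBIC))
E
```

```text
bar pred [(array([268.6, 173.8]), array([241.2, 187.4])), (array([346.5, 173.2]), array([191.7, 160.8]))]
```

View pics/t31z.png

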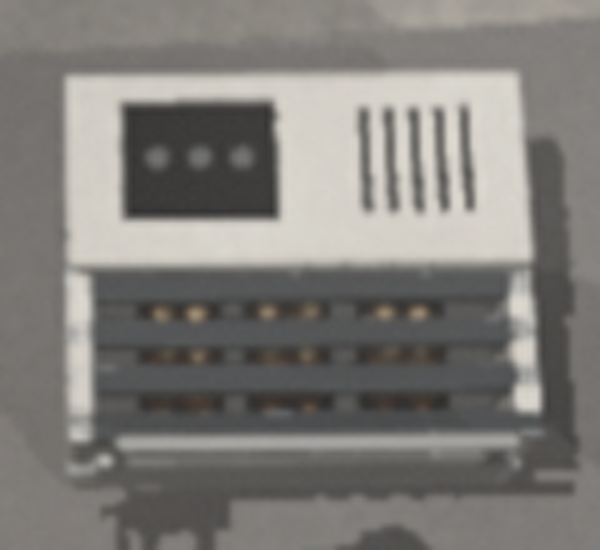

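View pics/s31z.png

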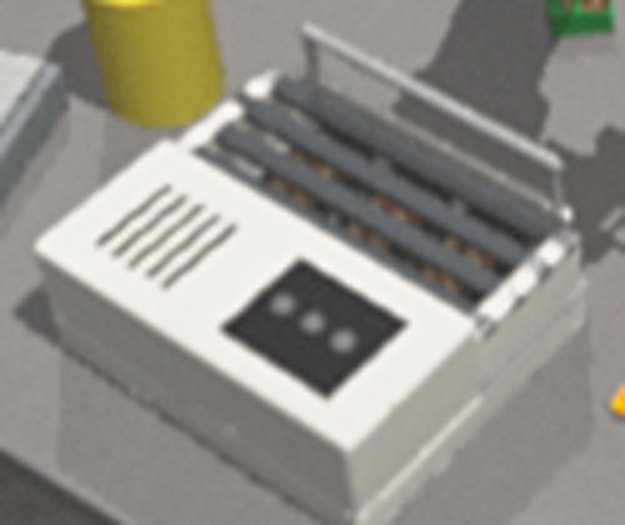

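View pics/s31.png

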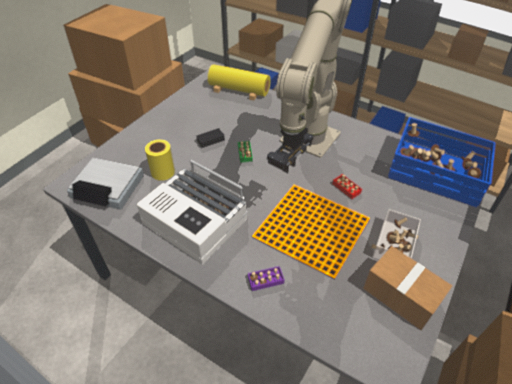

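The bar is exactly where it started (zoomed scene (305,30) to (560,162)). All three trays show through the slots, the mat is empty, and the tub, roll and empties haven't moved. I'll hand the job in.

```bash
python3 - <<'E'
from h import *
print(r.finish_job())
E
```

```text
the job is handed in; nothing more can be done
None
```

I pulled the flap fully down, slid all three packed trays under the hood to the back stop, and pushed the flap closed again. The job was handed in at about 87 s of the 210 s, and no verdict was reported.

- **Flap:** It met its stop with about 45 N when opened and about 20 N when closed. Afterwards the bar was back where it started in the top and scene pictures.
- **Trays:** They lie side by side in three lanes, about 80 mm left of centre, in the middle and about 80 mm right of centre.
    - **Right and middle:** I confirmed both by pushing on them with the next tray until it stopped firmly at about 11 N.
    - **Left:** I confirmed this one by picture only. Its front edge reads +1.3 mm, level with the middle tray's.
- **A disagreement:** All the front edges read about 1 mm inside the hood, not the nominal 2 mm. I took this as an error in my station position, because the push stops agree with each other.
- **Hood blocks the fingers:** They stop at the hood edge, which left the first tray a little short until the second tray finished the push. I sent the other two home with a quicker final push.
- **Knocked tray:** The third tray had been moved about 3 cm during the run, so I measured it again before gripping it.
- **Everything else:** The tub, film roll, empty trays and coloured look-alikes look unmoved in the last pictures.

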